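# Run returned brake pads through the pad scanner

### The job

Scan all the brake pads lying on the bench: lay each one, lining up, in a bay of its own on the scanner and push it flush against the bay's two rear pins and its left end pin; when all are in, tilt the jog stick all the way to the robot's left, hold it there for two seconds so that the scan head runs over the pads, and let it spring back to centre. Then lay all the pads side by side, flat and lining up, on the floor of the low black tray, leaving everything else on the bench where it is.

Things in the scene. Friction and masses are not known exactly. Their poses are not given: they have to be found in the camera images.
- pad1: brake pad (two or three are present): steel back 40 (its x) x 72 (its y) x 6 mm, on it a grey lining 40 x 50 x 9 mm with a black groove; 15 mm thick in all, about 0.16 kg. Origin: centre of the underside of the steel back; z up through the lining. Half a turn about z makes no difference. Starts flat on the bench, lining up, in front of the scanner. Grip it across its 40 mm
- pad2: brake pad (two or three are present): steel back 40 (its x) x 72 (its y) x 6 mm, on it a grey lining 40 x 50 x 9 mm with a black groove; 15 mm thick in all, about 0.16 kg. Origin: centre of the underside of the steel back; z up through the lining. Half a turn about z makes no difference. Starts flat on the bench, lining up, in front of the scanner. Grip it across its 40 mm
- pad3: brake pad (two or three are present): steel back 40 (its x) x 72 (its y) x 6 mm, on it a grey lining 40 x 50 x 9 mm with a black groove; 15 mm thick in all, about 0.16 kg. Origin: centre of the underside of the steel back; z up through the lining. Half a turn about z makes no difference. Starts flat on the bench, lining up, in front of the scanner. Grip it across its 40 mm
- scanner: pad scanner, fixed: aluminium deck 12 mm high, x from -70 to +130 mm, y from -270 to +170 mm, with three bays 108 mm apart in y, and along the back (x 98 to 128, y -341 to +181 mm) a rail, its top 42 mm over the bench. Origin on the bench under the middle bay's point; x points away from the robot, y to the robot's left
- head_mid (a point): scan head on the rail: its grey arm, 40 mm wide, reaches over the deck 97 to 127 mm above the bench; this point is the middle of the arm. Parked at the scanner's right end (y = -235 mm); runs left above the pads, not touching them, as the stick tilts left, and returns as it centres
- bay1 (a point): right bay: point on the deck's top; axes as the scanner's. Its pins, 8 mm across, 10 mm tall: two rear ones centred at x = +24, y = +24 and -24 mm from it, a left end one at x = 0, y = +40 mm. A pad whose steel back touches all three has its origin here and its y along the scanner's y
- bay2 (a point): middle bay: point on the deck's top; axes as the scanner's. Its pins, 8 mm across, 10 mm tall: two rear ones centred at x = +24, y = +24 and -24 mm from it, a left end one at x = 0, y = +40 mm. A pad whose steel back touches all three has its origin here and its y along the scanner's y
- bay3 (a point): left bay: point on the deck's top; axes as the scanner's. Its pins, 8 mm across, 10 mm tall: two rear ones centred at x = +24, y = +24 and -24 mm from it, a left end one at x = 0, y = +40 mm. A pad whose steel back touches all three has its origin here and its y along the scanner's y
- control: control box of the scanner, fixed, 110 x 100 x 60 mm high, stands to the right or to the left of the scanner. Origin: centre of its underside; z up, y about to the robot's left
- jog (a joint): tilt of the jog stick, rad: 0 upright (centre), positive to the robot's left (+y of the control box), stops at +0.45 and -0.08. It tilts only left and right about a pivot 64 mm above the bench over the box's origin. A spring of 0.8 N m/rad (4 N at the ball when fully over) returns it to 0 within a second
- jog_ball (a point): centre of the black ball, 30 mm across, on top of the jog stick (12 mm thick), 88 mm above the pivot, so 152 mm above the bench when upright
- tray: low black tray, fixed, on the other side of the scanner from the control box: outside 250 (its x) x 120 (its y) mm, walls 4 mm thick, 22 mm high. Origin: centre of its underside
- tray_in (a point): centre of the tray's inner floor (inside 242 x 112 mm); axes as the tray's
- spanner: bystander: open-ended spanner, 160 mm long, lying flat. Origin: about the middle of its underside. Leave alone
- bearing: bystander: steel ball bearing, 48 mm across, 15 mm high. Origin: centre of its underside. Leave alone
- cleaner: bystander: spray can, 56 mm across, 150 mm tall. Origin: centre of its underside. Leave alone
- grease: bystander: squat grease jar, 60 mm across, 55 mm tall. Origin: centre of its underside. Leave alone
- bulbs: bystander: small cardboard box, 60 x 45 x 40 mm. Origin: centre of its underside. Leave alone
- socket: bystander: steel wrench socket standing upright, 24 mm across, 30 mm tall. Origin: centre of its underside. Leave alone
- bushing: bystander: black rubber bushing, 36 mm across at its foot, 24 mm tall. Origin: centre of its underside. Leave alone
Things that resemble listed ones, but are neither listed nor needed, are in the scene too. Leave any yellow look-alike of the pad3 alone.

How it is judged:
On the way, in this order (a step that is already met when the one before it is completed fails the run):
1. every pad lies in a bay, pushed flush against its three pins, and the stick is at centre (angle between each of pad1, pad2, pad3's own z axis and vertical below 0.08 rad and angle between the y axis of each of pad1, pad2, pad3 and the y axis of scanner, either way round below 0.06 rad and ((x of pad1 in the frame of bay1 between -0.003 and 0.003 m and y of pad1 in the frame of bay1 between -0.003 and 0.003 m and z of pad1 in the frame of bay1 between -0.004 and 0.004 m) or (x of pad1 in the frame of bay2 between -0.003 and 0.003 m and y of pad1 in the frame of bay2 between -0.003 and 0.003 m and z of pad1 in the frame of bay2 between -0.004 and 0.004 m) or (x of pad1 in the frame of bay3 between -0.003 and 0.003 m and y of pad1 in the frame of bay3 between -0.003 and 0.003 m and z of pad1 in the frame of bay3 between -0.004 and 0.004 m)) and ((x of pad2 in the frame of bay1 between -0.003 and 0.003 m and y of pad2 in the frame of bay1 between -0.003 and 0.003 m and z of pad2 in the frame of bay1 between -0.004 and 0.004 m) or (x of pad2 in the frame of bay2 between -0.003 and 0.003 m and y of pad2 in the frame of bay2 between -0.003 and 0.003 m and z of pad2 in the frame of bay2 between -0.004 and 0.004 m) or (x of pad2 in the frame of bay3 between -0.003 and 0.003 m and y of pad2 in the frame of bay3 between -0.003 and 0.003 m and z of pad2 in the frame of bay3 between -0.004 and 0.004 m)) and ((x of pad3 in the frame of bay1 between -0.003 and 0.003 m and y of pad3 in the frame of bay1 between -0.003 and 0.003 m and z of pad3 in the frame of bay1 between -0.004 and 0.004 m) or (x of pad3 in the frame of bay2 between -0.003 and 0.003 m and y of pad3 in the frame of bay2 between -0.003 and 0.003 m and z of pad3 in the frame of bay2 between -0.004 and 0.004 m) or (x of pad3 in the frame of bay3 between -0.003 and 0.003 m and y of pad3 in the frame of bay3 between -0.003 and 0.003 m and z of pad3 in the frame of bay3 between -0.004 and 0.004 m)) and value of joint jog between -0.06 and 0.06 rad), for 0.2 s.
2. with every pad still against its pins, the stick is held fully to the left (angle between each of pad1, pad2, pad3's own z axis and vertical below 0.08 rad and angle between the y axis of each of pad1, pad2, pad3 and the y axis of scanner, either way round below 0.06 rad and ((x of pad1 in the frame of bay1 between -0.003 and 0.003 m and y of pad1 in the frame of bay1 between -0.003 and 0.003 m and z of pad1 in the frame of bay1 between -0.004 and 0.004 m) or (x of pad1 in the frame of bay2 between -0.003 and 0.003 m and y of pad1 in the frame of bay2 between -0.003 and 0.003 m and z of pad1 in the frame of bay2 between -0.004 and 0.004 m) or (x of pad1 in the frame of bay3 between -0.003 and 0.003 m and y of pad1 in the frame of bay3 between -0.003 and 0.003 m and z of pad1 in the frame of bay3 between -0.004 and 0.004 m)) and ((x of pad2 in the frame of bay1 between -0.003 and 0.003 m and y of pad2 in the frame of bay1 between -0.003 and 0.003 m and z of pad2 in the frame of bay1 between -0.004 and 0.004 m) or (x of pad2 in the frame of bay2 between -0.003 and 0.003 m and y of pad2 in the frame of bay2 between -0.003 and 0.003 m and z of pad2 in the frame of bay2 between -0.004 and 0.004 m) or (x of pad2 in the frame of bay3 between -0.003 and 0.003 m and y of pad2 in the frame of bay3 between -0.003 and 0.003 m and z of pad2 in the frame of bay3 between -0.004 and 0.004 m)) and ((x of pad3 in the frame of bay1 between -0.003 and 0.003 m and y of pad3 in the frame of bay1 between -0.003 and 0.003 m and z of pad3 in the frame of bay1 between -0.004 and 0.004 m) or (x of pad3 in the frame of bay2 between -0.003 and 0.003 m and y of pad3 in the frame of bay2 between -0.003 and 0.003 m and z of pad3 in the frame of bay2 between -0.004 and 0.004 m) or (x of pad3 in the frame of bay3 between -0.003 and 0.003 m and y of pad3 in the frame of bay3 between -0.003 and 0.003 m and z of pad3 in the frame of bay3 between -0.004 and 0.004 m)) and value of joint jog above 0.36 rad), for 1.8 s.
3. the stick is let go and back at centre (value of joint jog between -0.06 and 0.06 rad and contact force between jog and the arm below 0.1 N and contact force between jog and the fingers below 0.1 N), for 0.2 s.
At the end, for the whole second after the job is handed in: All pads lie flat (0.1 rad), lining up, at rest on the tray floor (within 5 mm), stick within 0.06 rad of centre; earlier all pads were within 3 mm and 0.06 rad of their places at the pins while the stick was held beyond 0.36 rad left for 1.8 s (x of pad1 in the frame of tray_in between -0.115 and 0.115 m and y of pad1 in the frame of tray_in between -0.05 and 0.05 m and z of pad1 in the frame of tray_in between -0.005 and 0.005 m and angle between each of pad1, pad2, pad3's own z axis and vertical below 0.1 rad and linear speed of each of pad1, pad2, pad3 below 0.02 m/s and x of pad2 in the frame of tray_in between -0.115 and 0.115 m and y of pad2 in the frame of tray_in between -0.05 and 0.05 m and z of pad2 in the frame of tray_in between -0.005 and 0.005 m and x of pad3 in the frame of tray_in between -0.115 and 0.115 m and y of pad3 in the frame of tray_in between -0.05 and 0.05 m and z of pad3 in the frame of tray_in between -0.005 and 0.005 m and value of joint jog between -0.06 and 0.06 rad); the robot touches nothing.
It fails at once if a bystander is displaced by more than 3 cm (distance of any of spanner, bearing, cleaner, grease, bulbs, socket, bushing from where it was at the start of the episode above 0.03 m).
Of pad1, pad2, pad3 only 2 to 3 are there at a start; the rules pass over those that are not, and their reading is None.
At some moment in a run one of pad1, pad2, pad3 may be knocked a few centimetres aside while the robot is not near it.
Once in a run the grip may slacken for a moment while it holds something.
It also fails if it takes over 210 s, if anything falls off the work surface, if the arm or the gripper's body presses on something with over 40 N, if the wrist force passes 120 N, or if a joint passes its speed limit or range.

### The arm

A 6-joint arm with a two-finger parallel gripper is mounted at the origin on the work surface. World frame = base frame: x ahead of the robot, y to its left, z up, the work surface at z = 0. Lengths are in m, angles in rad, forces in N, time in s.
With the tool pointing down it reaches from about 0.4 to 0.825 m from the base axis. Payload 7 kg.
Tool frame: the origin (TCP) lies at the very end of the fingers, on their centre line; the grasp point (between the pads) lies 19 mm behind it; z points along the fingers, y is the direction in which the jaws open and shut (so a half turn about z gives the same grasp; the last joint's range is limited). The gripper opens to 88 mm and grips with 3 to 60 N. Pads are 19 mm wide; open, the fingers measure 130 mm over their backs; the gripper's body (78 mm by 193 mm) begins 47 mm behind the grasp point.
Start: joints at [1.477, 0.359, 0.012, 0, -1.224, -0.288], TCP at [0.252, 0.626, 0.19] pointing down, gripper open.
Joint ranges: [-3.07, 3.07], [-1.43, 2.12], [-1.02, 1.25], [-3.03, 1.67], [-3.05, -0], [-3.03, 3.03]. Speed limits (rad/s): [2.39, 2.39, 3.01, 3.14, 3.14, 3.14].

### API

Orientations are given as [roll, pitch, yaw] about the fixed x, y, z axes, in that order (R = Rz(yaw) Ry(pitch) Rx(roll)).
In Python, from station import arm gives the robot as it stands.
- The arm moves only by the shell command python3 -m inch 'ROWS' [FORCE]. ROWS is text: rows parted by semicolons, each of 7 numbers parted by spaces: the closure, from 0 (fully open) to 1 (shut), then the shift along the tool's x, y, z each as a share of 300 mm, from -1 to 1, then the turn, a rotation vector about the tool's x, y, z each as a share of 60 degrees, from -1 to 1. In form: grip tx ty tz rx ry rz; .... A call has 1 to 12 rows; each row is the pose to reach, as a shift and turn from the pose commanded when the call began, along the tool's axes at that moment; what a row does not reach only later rows make up. A row lasts 1/10 s, in which the tool goes at most 50 mm and 8.59 degrees, less where a joint would pass 70% of its speed; a pose out of reach is approached as far as the arm can. A call with a number of a shift or a turn outside -1 to 1 is refused whole. A call with a gripper value outside its range is refused whole. The fingers move at their own pace and stop on an object; FORCE is the grip in N (left out, the last holds). Time passes only in rows, so rows that repeat a pose let the fingers close. It gives the time, the measured TCP pose, the force and the opening at its end, in the units of the state.
- arm.get_state(): the state, without advancing time (a new reading comes with each control period).
- arm.grab_frame(name): name is "scene" or "top" or "wrist"; returns a dict with "img" (420x560x3 uint8, red, green, blue), "range_z" (420x560 float32, m along the optical axis (not along the pixel's ray), 0 where there is no reading), "fx", "fy", "cx", "cy" (pixels), "extrinsics" (4x4, takes a point from world to camera coordinates); the wrist camera has in their place "tool_from_camera" (4x4, takes a point from camera to tool coordinates, whose origin is the TCP and whose axes are the flange's). Camera axes: x right, y up, looking along -z (the intrinsics and any distortion apply to the point x, -y, -z); pixel columns grow to the right and rows downward; lengths in m; the calibration is good to about 2 mm. A picture is of the moment at which its call begins: read the wrist's pose just before it.
- arm.job_done(): hands the job in, once; it reports no verdict.
The state is a dict: "t": time; "q": joint angles; "qd": joint speeds; "joint_efforts": joint torques, N m; "eef_pos": TCP position; "ee_rot": TCP orientation; "force": force on the tool from outside, world axes, zero at the start; "moment": the same for the moment, N m; "width": finger opening in m.
Only numpy, scipy, OpenCV 4.12 (cv2) and the standard library are available. Lean on these libraries where they do the work, as an engineer would, in place of code of your own. Each camera call takes 0.05 s, during which the arm holds its last target.

## Working session

There is one attempt and no reset: what is moved stays moved. The work goes in short steps, Python scripts to look and compute and a shell command to move; the robot and the scene stay as the last step left them, time stands still between calls to the robot, and variables do not carry over. Pictures are saved under pics/ and viewed, and the job is handed in when it is done.

```bash
ls -la; mkdir -p pics; cat > h.py <<'E'
import numpy as np, cv2
from station import arm
def save(name,img): cv2.imwrite('pics/'+name+'.png',cv2.cvtColor(img,cv2.COLOR_RGB2BGR))
E
python3 - <<'E'
from h import *
s=arm.get_state(); print({k:np.round(v,3).tolist() for k,v in s.items()})
for n in ['scene','top','wrist']:
    f=arm.grab_frame(n); save(n+'0',f['img'])
    print(n,[k for k in f],f['fx'],f['fy'],f['cx'],f['cy']); print(np.round(f.get('extrinsics',f.get('tool_from_camera')),4).tolist())
    for k in f:
        if k not in('img','range_z','fx','fy','cx','cy','extrinsics','tool_from_camera'): print(k,f[k])
E
```

```text
total 12
drwxr-xr-x  3 agent agent 4096 Dec  5 23:14 .
drwxr-xr-x 23 root  root  4096 Dec  5 23:14 ..
drwxr-xr-x  2 agent agent 4096 Dec  5 23:14 pics
{'t': 0.0, 'q': [1.477, 0.359, 0.011, -0.0, -1.224, -0.288], 'qd': [0.002, -0.001, 0.001, -0.001, -0.001, -0.0], 'joint_efforts': [-0.002, -58.272, 29.306, 6.998, 0.007, -0.0], 'eef_pos': [0.251, 0.626, 0.189], 'ee_rot': [3.14, -0.0, -0.382], 'force': [-0.472, 0.107, -0.169], 'moment': [0.011, 0.027, -0.018], 'width': 0.088}
scene ['img', 'range_z', 'fx', 'fy', 'cx', 'cy', 'extrinsics'] 534.0534196620946 534.0534196620946 279.46843569198137 209.08898755325805
[[-0.8519, 0.5234, 0.0203, 0.4175], [-0.3601, -0.6134, 0.7029, 0.0744], [0.3804, 0.5915, 0.711, -1.5387], [0.0, 0.0, 0.0, 1.0]]
top ['img', 'range_z', 'fx', 'fy', 'cx', 'cy', 'extrinsics'] 523.656963580282 523.656963580282 273.30849307003047 209.09138189221395
[[0.0289, -0.9995, -0.0092, -0.0267], [0.9871, 0.027, 0.1577, -0.507], [-0.1574, -0.0136, 0.9874, -1.5192], [0.0, 0.0, 0.0, 1.0]]
wrist ['img', 'range_z', 'fx', 'fy', 'cx', 'cy', 'tool_from_camera'] 293.67331745714944 293.67331745714944 276.2621231497537 208.83037018996276
[[0.0, 0.9558, 0.2941, 0.0804], [1.0, -0.0, -0.0, 0.0001], [0.0, 0.2941, -0.9558, -0.1948], [0.0, 0.0, 0.0, 1.0]]
```

View pics/top0.png

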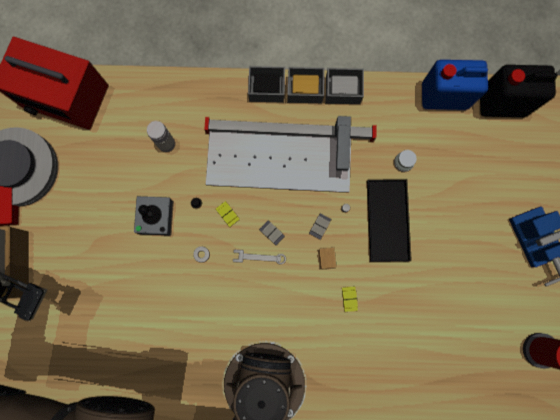

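View pics/scene0.png

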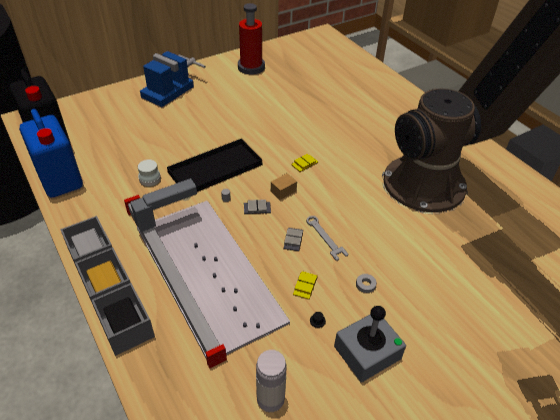

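View pics/wrist0.png

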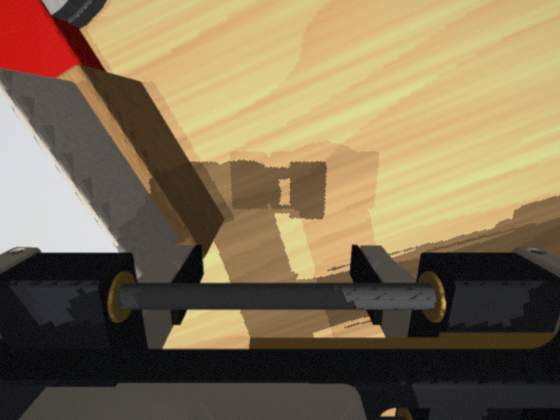

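The top view shows two grey pads, at (272,232) and (320,226), and two yellow look-alikes at (228,214) and (350,299), which I leave alone. The scanner is at (280,160), with its head on the right. The control box is at (153,215) on the robot's left and the tray at (389,220). I'll confirm the candidates in an enlarged crop and measure them.

```bash
cat >> h.py <<'E'
from scipy.spatial.transform import Rotation as Ro
def cast(f,uv,z,T=None):
    """pixels -> world points on plane z. T: world_from_camera"""
    if T is None: T=np.linalg.inv(f['extrinsics'])
    uv=np.atleast_2d(np.array(uv,float))
    d=np.c_[(uv[:,0]-f['cx'])/f['fx'],-(uv[:,1]-f['cy'])/f['fy'],-np.ones(len(uv))]@T[:3,:3].T
    o=T[:3,3]; return o+d*((z-o[2])/d[:,2])[:,None]
def proj(f,P,T=None):
    E=f['extrinsics'] if T is None else np.linalg.inv(T)
    p=np.atleast_2d(P)@E[:3,:3].T+E[:3,3]
    return np.c_[f['cx']+f['fx']*p[:,0]/-p[:,2],f['cy']-f['fy']*p[:,1]/-p[:,2]]
def wristT(s,f):
    T=np.eye(4);T[:3,:3]=Ro.from_euler('xyz',s['ee_rot']).as_matrix();T[:3,3]=s['eef_pos'];return T@f['tool_from_camera']
def crop(name,img,u0,u1,v0,v1,k): save(name,cv2.resize(img[v0:v1,u0:u1],None,fx=k,fy=k,interpolation=cv2.INTER_CUBIC))
E
python3 - <<'E'
from h import *
f=arm.grab_frame('top'); im=f['img']
crop('crop_pads',im,190,430,110,310,3)
hsv=cv2.cvtColor(im,cv2.COLOR_RGB2HSV)
def blobs(m,z,lab,amin=40):
    n,l,st,c=cv2.connectedComponentsWithStats(m.astype(np.uint8))
    for i in range(1,n):
        if st[i,4]<amin: continue
        ys,xs=np.nonzero(l==i); r=cv2.minAreaRect(np.c_[xs,ys].astype(np.float32))
        bp=cv2.boxPoints(r); w=cast(f,bp,z)
        e=[w[1]-w[0],w[2]-w[1]]
        print(lab,np.round(r[0],1),st[i,4],'ctr',np.round(w.mean(0)[:2],4),'edges',[(round(float(np.hypot(*a[:2])),4),round(float(np.degrees(np.arctan2(a[1],a[0]))),1)) for a in e])
roi=np.zeros(im.shape[:2],bool); roi[190:320,180:430]=1
grey=(hsv[...,1]<60)&roi
blobs(grey,0.012,'grey')
blobs((hsv[...,0]>24)&(hsv[...,0]<36)&(hsv[...,1]>170)&(hsv[...,2]>140)&roi,0.012,'yel')
dark=(hsv[...,2]<45)
r2=np.zeros_like(roi); r2[170:270,360:420]=1; blobs(dark&r2,0.022,'tray',500)
d=f['range_z']; print('depth of pads', d[232,272],d[226,320])
# pins
pr=np.array([(214,163),(221,157),(235,156),(249,164),(256,158),(270,157),(284,166),(291,160),(305,159)])
g=cv2.cvtColor(im,cv2.COLOR_RGB2GRAY)
out=[]
for u,v in pr:
    w=255-g[v-4:v+5,u-4:u+5].astype(float); w=np.clip(w-np.median(w)-15,0,None); yy,xx=np.mgrid[v-4:v+5,u-4:u+5]
    out.append(((w*xx).sum()/w.sum(),(w*yy).sum()/w.sum()))
P=cast(f,out,0.020);print(np.round(np.c_[out,P[:,:2]],4))
E
```

```text
grey [330.  190.5] 59 ctr [ 0.5741 -0.1831] edges [(0.1157, -88.5), (0.0031, -179.7)]
grey [388.2 225. ] 2635 ctr [ 0.4743 -0.3593] edges [(0.118, -85.9), (0.217, -178.2)]
grey [196. 203.] 52 ctr [0.5244 0.2235] edges [(0.0244, -88.4), (0.0247, -177.1)]
grey [345.5 207.5] 56 ctr [ 0.5229 -0.2306] edges [(0.0212, -88.4), (0.0215, -179.7)]
grey [319.7 226. ] 294 ctr [ 0.4644 -0.1535] edges [(0.0699, -27.3), (0.0384, -117.5)]
grey [271.7 232.3] 300 ctr [ 0.4413 -0.0092] edges [(0.0394, -40.0), (0.0699, -130.6)]
grey [201.  253.5] 157 ctr [0.3715 0.2005] edges [(0.0421, -88.4), (0.0449, -177.2)]
grey [259.2 256.5] 346 ctr [0.3676 0.0261] edges [(0.034, -0.2), (0.1559, -90.9)]
yel [222.9 208.4] 113 ctr [0.51   0.1408] edges [(0.037, -50.8), (0.029, -141.4)]
yel [229.3 216.5] 81 ctr [0.4856 0.1205] edges [(0.0369, -51.0), (0.0197, -141.4)]
yel [348.5 292. ] 128 ctr [ 0.2703 -0.2412] edges [(0.0384, -88.4), (0.0292, -179.8)]
yel [350. 305.] 129 ctr [ 0.2326 -0.2459] edges [(0.0353, -88.3), (0.029, -179.8)]
tray [388.1 220.4] 3252 ctr [ 0.487 -0.357] edges [(0.122, -86.4), (0.2487, -178.6)]
depth of pads 1.5733453 1.5757377
[[ 2.137733e+02  1.621883e+02  6.512000e-01  1.743000e-01]
 [ 2.194562e+02  1.547865e+02  6.750000e-01  1.580000e-01]
 [ 2.348562e+02  1.556719e+02  6.735000e-01  1.105000e-01]
 [ 2.488930e+02  1.639074e+02  6.487000e-01  6.650000e-02]
 [ 2.543602e+02  1.565335e+02  6.723000e-01  5.060000e-02]
 [ 2.700362e+02  1.573766e+02  6.710000e-01  2.500000e-03]
 [ 2.839187e+02  1.657134e+02  6.459000e-01 -4.070000e-02]
 [ 2.894328e+02  1.583193e+02  6.696000e-01 -5.700000e-02]
 [ 3.050993e+02  1.591347e+02  6.683000e-01 -1.050000e-01]]
```

View pics/crop_pads.png

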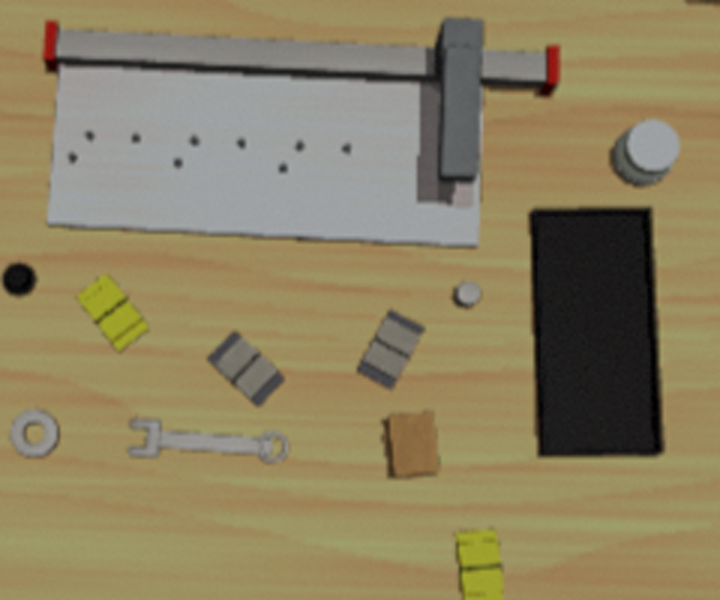

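The enlarged crop confirms the two pads: steel ends with a grey lining at crop (245,368) and (392,348). The yellow ones are decoys. Measured edges are 70 x 39 mm, against the 72 x 40 given. The pin geometry agrees with the spec, and the scanner yaw is about -1.4°. Next I add a delta calculator, then lift and travel.

```bash
cat >> h.py <<'E'
def delta(goal,yawdeg,s=None):
    """prints the shares for a goal TCP pose, tool down with yaw"""
    s=s or arm.get_state(); R=Ro.from_euler('xyz',s['ee_rot'])
    d=R.inv().apply(np.array(goal)-s['eef_pos'])/0.3
    G=Ro.from_euler('xyz',[np.pi,0,np.radians(yawdeg)])
    r=np.degrees((R.inv()*G).as_rotvec())/60
    print('shift',np.round(d,4),'turn',np.round(r,4))
E
python3 - <<'E'
from h import *
delta([.30,.45,.32],-60);delta([.4413,-.0092,.30],-130.6)
E
```

```text
shift [ 0.3691  0.4847 -0.4339] turn [ 9.000e-04 -4.000e-04  6.353e-01]
shift [ 1.3766  1.7295 -0.3659] turn [ 6.000e-04 -9.000e-04  1.812e+00]
```

```bash
python3 -m inch '0 0 0 -0.38 0 0 0.2;0 0 0 -0.38 0 0 0.4;0 0.2 0.3 -0.4 0 0 0.6;0 0.4 0.5 -0.4 0 0 0.8;0 0.6 0.8 -0.4 0 0 0.9;0 0.7 0.9 -0.4 0 0 0.9;0 0.7 0.9 -0.4 0 0 0.9;0 0.7 0.9 -0.4 0 0 0.9;0 0.7 0.9 -0.4 0 0 0.9;0 0.7 0.9 -0.4 0 0 0.9'
python3 - <<'E'
from h import *
delta([.4413,-.0092,.30],-130.6)
E
```

```text
t: 1.2
eef_pos: [0.3464, 0.2937, 0.3115]
ee_rot: [-3.14, 0.001, -1.327]
force: [1.2, -0.4, 0.4]
width: 0.088
shift [ 1.0561 -0.0633  0.0368] turn [-7.000e-04  2.000e-03  9.094e-01]
```

```bash
python3 -m inch '0 0.2 0 0 0 0 0.15;0 0.4 0 0 0 0 0.3;0 0.6 -0.04 0 0 0 0.5;0 0.8 -0.06 0 0 0 0.7;0 0.95 -0.06 0.03 0 0 0.91;0 1 -0.06 0.03 0 0 0.91;0 1 -0.06 0.03 0 0 0.91;0 1 -0.06 0.03 0 0 0.91;0 1 -0.06 0.03 0 0 0.91;0 1 -0.06 0.03 0 0 0.91'
cat > look.py <<'E'
from h import *
import sys
name=sys.argv[1]; zt=float(sys.argv[2])
s=arm.get_state(); f=arm.grab_frame('wrist'); T=wristT(s,f); save(name,f['img'])
print('t',round(float(s['t']),2),np.round(s['eef_pos'],4),np.degrees(s['ee_rot']).round(2))
hsv=cv2.cvtColor(f['img'],cv2.COLOR_RGB2HSV)
m=((hsv[...,1]<70)&(hsv[...,2]>30)); m[245:]=0
n,l,st,c=cv2.connectedComponentsWithStats(cv2.morphologyEx(m.astype(np.uint8),cv2.MORPH_CLOSE,np.ones((5,5))))
for i in range(1,n):
    if st[i,4]<600: continue
    ys,xs=np.nonzero(l==i); r=cv2.minAreaRect(np.c_[xs,ys].astype(np.float32)); w=cast(f,cv2.boxPoints(r),zt,T)
    e=[w[1]-w[0],w[2]-w[1]]
    print(np.round(r[0],1),st[i,4],'ctr',np.round(w.mean(0)[:2],4),[(round(float(np.hypot(*a[:2])),4),round(float(np.degrees(np.arctan2(a[1],a[0]))),1)) for a in e])
E
python3 look.py w1 0.012
```

```text
t: 2.2
eef_pos: [0.4364, 0.0121, 0.3014]
ee_rot: [3.142, 0.0, -2.274]
force: [0.0, -0.2, 0.3]
width: 0.0874
t 2.2 [0.4364 0.0121 0.3014] [ 1.8000e+02  2.0000e-02 -1.3028e+02]
[503.9  37. ] 1498 ctr [0.0603 0.0796] [(0.1108, 172.0), (0.0639, 94.7)]
[193.   98.5] 1269 ctr [ 0.4654 -0.1545] [(0.0711, 152.5), (0.0407, 61.4)]
[118.5 173. ] 20406 ctr [ 0.6492 -0.1468] [(0.2491, -145.9), (0.3682, 139.7)]
[312.9 145.7] 1180 ctr [0.3681 0.0246] [(0.0344, 175.2), (0.1551, 88.9)]
[265.5 160. ] 1016 ctr [ 0.442 -0.01 ] [(0.037, 139.7), (0.0687, 49.8)]
```

View pics/w1.png

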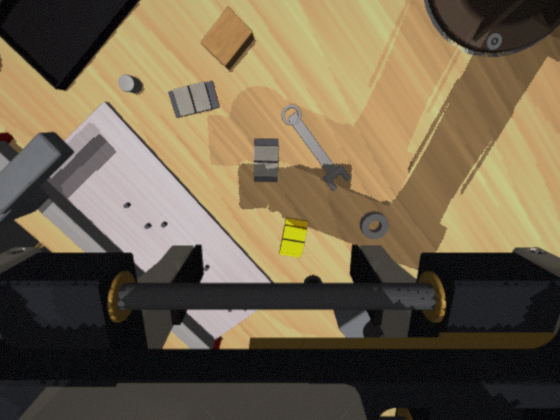

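Both grey pads are confirmed. Pad A is at wrist px (265,160), world (0.442,-0.010), long axis 49.8°. Pad B is at px (193,98), world (0.465,-0.154), 152.5°. Both are within 1 mm of the top-view positions. I go for A with the jaws part closed, to keep clear of the spanner.

```bash
python3 - <<'E'
from h import *
delta([.4418,-.0098,.06],-130.3);delta([.4418,-.0098,.004],-130.3)
E
```

```text
shift [ 0.0447 -0.061   0.8046] turn [-0.0001  0.0004  0.0003]
shift [ 0.0448 -0.061   0.9913] turn [-0.0001  0.0004  0.0003]
```

```bash
python3 -m inch '0.3 0.045 -0.061 0.16 0 0 0;0.3 0.045 -0.061 0.32 0 0 0;0.3 0.045 -0.061 0.48 0 0 0;0.3 0.045 -0.061 0.64 0 0 0;0.3 0.045 -0.061 0.76 0 0 0;0.3 0.045 -0.061 0.8 0 0 0;0.3 0.045 -0.061 0.8 0 0 0;0.3 0.045 -0.061 0.8 0 0 0;0.3 0.045 -0.061 0.8 0 0 0' 20
python3 look.py w2 0.012
python3 - <<'E'
from h import *
delta([.4418,-.0098,.004],-130.3)
E
```

```text
t: 3.15
eef_pos: [0.4427, -0.0102, 0.0625]
ee_rot: [-3.14, 0.002, -2.276]
force: [-0.1, 0.4, -0.4]
width: 0.0613
t 3.15 [ 0.4427 -0.0102  0.0625] [-1.7993e+02  1.2000e-01 -1.3039e+02]
[18.5 67.5] 1068 ctr [ 0.5173 -0.2268] [(0.0252, -146.1), (0.0278, 139.6)]
[137.3  96.2] 4943 ctr [ 0.4642 -0.1541] [(0.0718, 152.0), (0.0407, 59.5)]
[366.  183.1] 3755 ctr [0.3679 0.0238] [(0.0323, 174.7), (0.1546, 89.0)]
[ 60.5 186. ] 7147 ctr [ 0.5705 -0.147 ] [(0.106, -146.1), (0.0979, 139.6)]
[279. 208.] 3288 ctr [ 0.439  -0.0118] [(0.0387, 139.6), (0.066, 51.1)]
shift [0.0009 0.0037 0.1952] turn [-0.0012  0.0022 -0.0019]
```

View pics/w2.png

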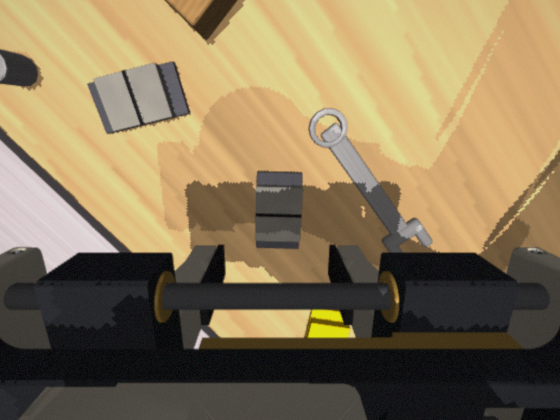

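The view shows pad A at px (279,208) between the fingers, with the spanner clear of the right finger. I descend and grip.

```bash
python3 -m inch '0.3 0 0.003 0.08 0 0 0;0.3 0 0.003 0.15 0 0 0;0.3 0 0.003 0.19 0 0 0;0.3 0 0.003 0.193 0 0 0;0.3 0 0.003 0.193 0 0 0;0.8 0 0.003 0.193 0 0 0;0.8 0 0.003 0.193 0 0 0;0.8 0 0.003 0.193 0 0 0;0.8 0 0.003 0.193 0 0 0;0.8 0 0.003 0.193 0 0 0' 25
python3 - <<'E'
from h import *
delta([.59,.0,.12],-110)
E
```

```text
t: 4.2
eef_pos: [0.441, -0.0105, 0.0035]
ee_rot: [-3.141, 0.0, -2.277]
force: [-0.0, -0.0, -0.9]
width: 0.0268
shift [-0.3491 -0.3551 -0.388 ] turn [-2.000e-04  3.000e-04 -3.413e-01]
```

The opening is 27 mm, under the pad's 40 mm, so the fingers aren't on the pad. I look.

```bash
python3 look.py w3 0.012; python3 - <<'E'
from h import *
f=arm.grab_frame('scene'); crop('s3',f['img'],180,380,120,320,3)
print(arm.get_state()['width'])
E
```

```text
t 4.2 [ 0.441  -0.0105  0.0035] [-1.7999e+02  2.0000e-02 -1.3048e+02]
[92.2 91.8] 8739 ctr [ 0.4635 -0.1534] [(0.0722, 152.5), (0.0415, 59.0)]
[369.7 183.4] 4465 ctr [0.3704 0.0024] [(0.0299, 167.9), (0.113, 83.2)]
[277.9 215.9] 3209 ctr [ 0.4295 -0.023 ] [(0.0386, -133.7), (0.0391, 137.9)]
[ 21.  225.5] 842 ctr [ 0.5662 -0.131 ] [(0.0278, -146.1), (0.0279, 139.6)]
0.020506428354490288
```

View pics/w3.png

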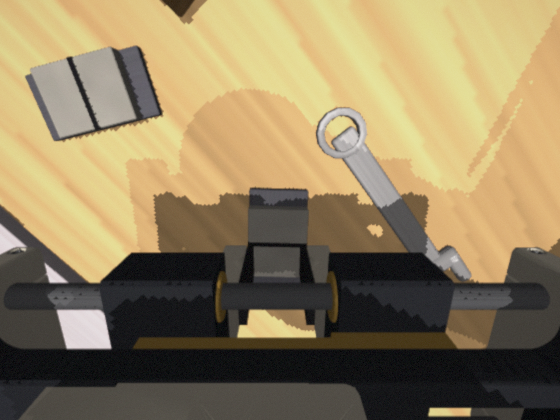

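View pics/s3.png

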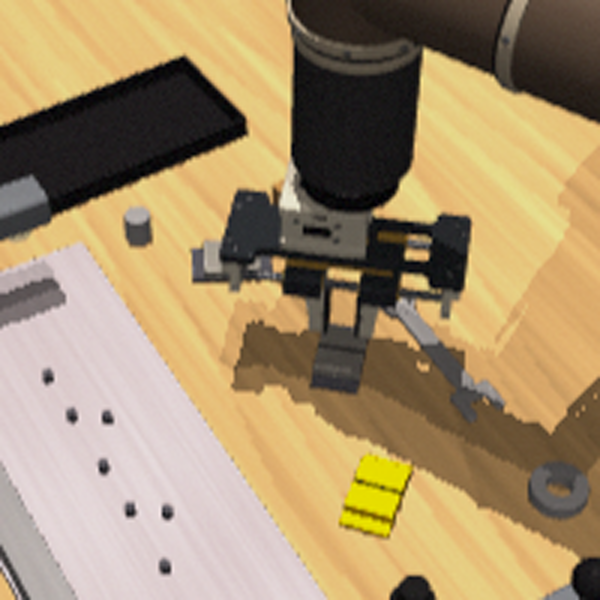

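The pad does look held: fingers at px 246 and 314 on either side, lining groove at row 243. The visual spacing is about 39 mm, which disagrees with the width reading of 20 mm. I test with a small lift.

```bash
python3 -m inch '0.8 0 0 0 0 0 0;0.8 0 0 0 0 0 0;0.8 0 0 -0.05 0 0 0;0.8 0 0 -0.1 0 0 0;0.8 0 0 -0.15 0 0 0;0.8 0 0 -0.2 0 0 0;0.8 0 0 -0.2 0 0 0;0.8 0 0 -0.2 0 0 0' 25
python3 look.py w4 0.07
python3 - <<'E'
from h import *
f=arm.grab_frame('scene'); crop('s4',f['img'],180,380,120,320,3)
delta([.59,.0,.12],-110)
E
```

```text
t: 5.1
eef_pos: [0.4409, -0.0104, 0.0633]
ee_rot: [-3.141, 0.001, -2.277]
force: [-0.4, -0.3, -0.1]
width: 0.0176
t 5.1 [ 0.4409 -0.0104  0.0633] [-1.7999e+02  4.0000e-02 -1.3048e+02]
[17.4 71. ] 1037 ctr [ 0.4876 -0.1902] [(0.0186, -152.5), (0.0217, 133.6)]
[136.4  98.4] 4883 ctr [ 0.4463 -0.1347] [(0.0549, 152.0), (0.0311, 59.3)]
[364.3 183.9] 3699 ctr [0.3725 0.0012] [(0.0244, 174.4), (0.1178, 88.7)]
[ 59.5 187.5] 6867 ctr [ 0.5276 -0.1296] [(0.0792, -146.1), (0.0739, 139.5)]
[277.  208.5] 3208 ctr [ 0.427  -0.0266] [(0.0499, -131.8), (0.0297, 139.5)]
shift [-0.3508 -0.3561 -0.1915] turn [ 0.0008 -0.0008 -0.3415]
```

View pics/w4.png

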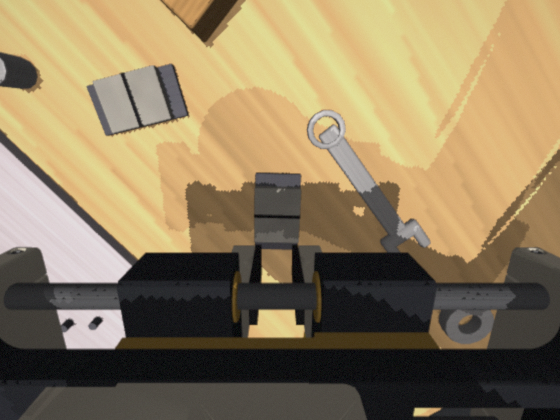

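View pics/s4.png

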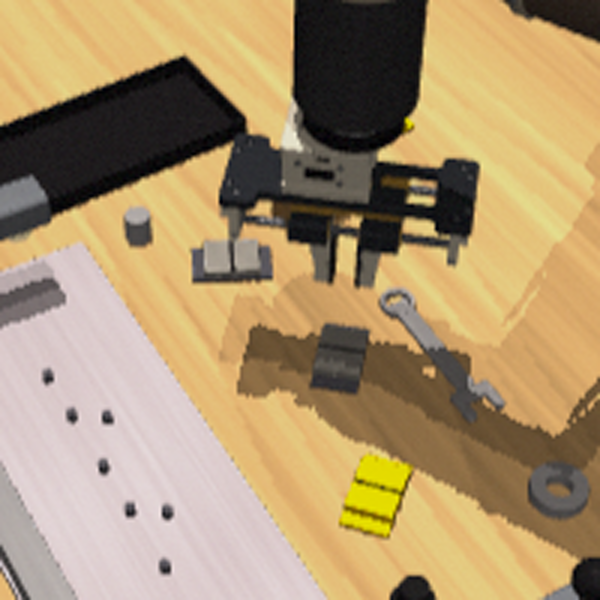

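The pad stayed on the bench at px (277,208), and the fingers closed beside it, off by roughly a finger width. I check where the TCP reading projects in each camera.

```bash
python3 - <<'E'
from h import *
s=arm.get_state(); R=Ro.from_euler('xyz',s['ee_rot']).as_matrix(); p=np.array(s['eef_pos'])
for n in ['scene','top','wrist']:
    f=arm.grab_frame(n); T=wristT(s,f) if n=='wrist' else None
    pts=[p,p-R[:,2]*.05,p+R[:,0]*.03, p+R[:,1]*.03]
    uv=proj(f,pts,T); print(n,uv.round(1).tolist())
    im=f['img'].copy()
    for (u,v),c in zip(uv,[(255,0,0),(0,255,0),(0,0,255),(255,0,255)]): cv2.circle(im,(int(u),int(v)),2,c,-1)
    u,v=uv[0].astype(int)
    if n!='wrist': crop('pr_'+n,im,max(0,u-60),u+60,max(0,v-60),v+60,5)
    else: save('pr_w',im)
E
```

```text
scene [[294.7, 222.5], [295.5, 208.4], [296.3, 214.0], [306.6, 224.1]]
top [[272.0, 230.6], [271.8, 228.5], [279.6, 237.5], [265.0, 238.2]]
wrist [[276.9, 235.4], [276.9, 270.1], [276.9, 194.8], [318.8, 235.5]]
```

View pics/pr_scene.png

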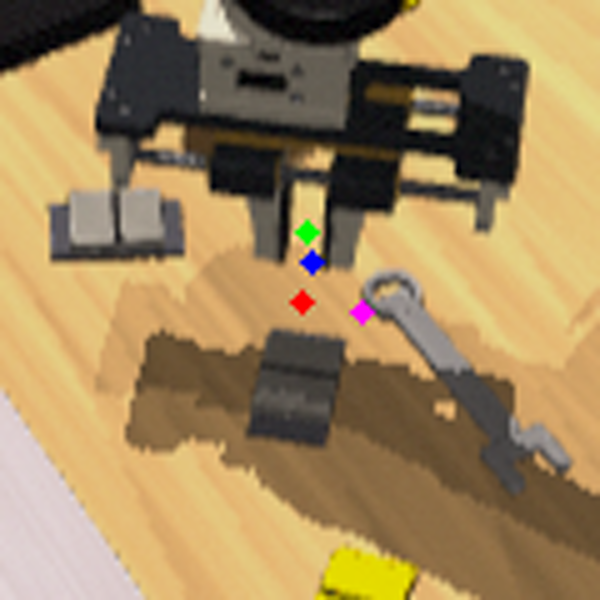

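View pics/pr_top.png

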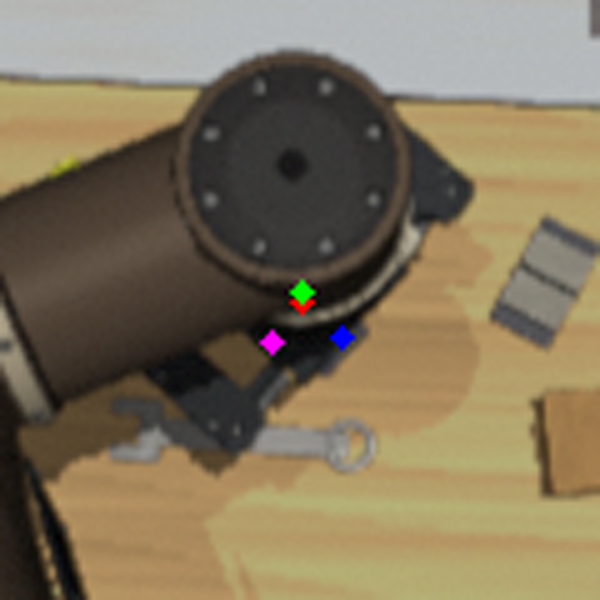

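View pics/pr_w.png

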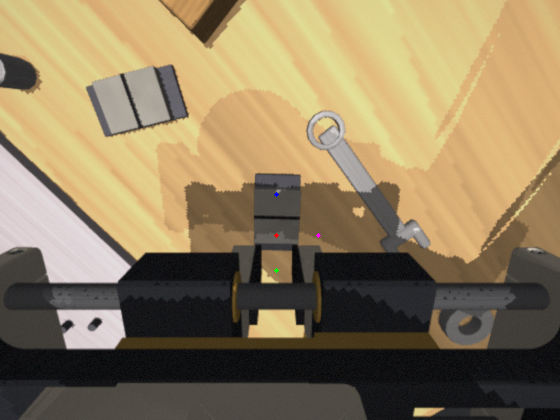

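```bash
python3 - <<'E'
from h import *
s=arm.get_state(); p=np.array(s['eef_pos']); R=Ro.from_euler('xyz',s['ee_rot']).as_matrix()
f=arm.grab_frame('scene'); d=f['range_z']; T=np.linalg.inv(f['extrinsics'])
for n,f in (('scene',f),('wrist',arm.grab_frame('wrist'))):
    d=f['range_z']; T=wristT(s,f) if n=='wrist' else np.linalg.inv(f['extrinsics'])
    vv,uu=np.mgrid[0:420,0:560]; c=np.stack([(uu-f['cx'])/f['fx']*d,-(vv-f['cy'])/f['fy']*d,-d],-1)
    w=c@T[:3,:3].T+T[:3,3]; t=(w-p)@R
    ok=(d>0)&(abs(t[...,0])<.015)&(abs(t[...,1])<.035)&(t[...,2]>-.06)&(t[...,2]<.035)
    z=t[...,2][ok]; print(n,ok.sum(),np.histogram(z,bins=np.arange(-.06,.036,.005)))
    for side in (-1,1):
        q=t[ok&(np.sign(t[...,1])==side)&(t[...,2]<.03)]; print(side,q.max(0).round(4),q.min(0).round(4))
E
```

```text
scene 81 (array([22, 20, 18, 17,  4,  0,  0,  0,  0,  0,  0,  0,  0,  0,  0,  0,  0,
        0,  0]), array([-6.00000000e-02, -5.50000000e-02, -5.00000000e-02, -4.50000000e-02,
       -4.00000000e-02, -3.50000000e-02, -3.00000000e-02, -2.50000000e-02,
       -2.00000000e-02, -1.50000000e-02, -1.00000000e-02, -5.00000000e-03,
       -2.77555756e-17,  5.00000000e-03,  1.00000000e-02,  1.50000000e-02,
        2.00000000e-02,  2.50000000e-02,  3.00000000e-02,  3.50000000e-02]))
-1 [-0.0009 -0.0102 -0.0367] [-0.0147 -0.0241 -0.06  ]
1 [ 0.0068  0.0229 -0.0383] [-0.0144  0.0076 -0.0598]
wrist 1015 (array([272, 236, 244, 229,  34,   0,   0,   0,   0,   0,   0,   0,   0,
         0,   0,   0,   0,   0,   0]), array([-6.00000000e-02, -5.50000000e-02, -5.00000000e-02, -4.50000000e-02,
       -4.00000000e-02, -3.50000000e-02, -3.00000000e-02, -2.50000000e-02,
       -2.00000000e-02, -1.50000000e-02, -1.00000000e-02, -5.00000000e-03,
       -2.77555756e-17,  5.00000000e-03,  1.00000000e-02,  1.50000000e-02,
        2.00000000e-02,  2.50000000e-02,  3.00000000e-02,  3.50000000e-02]))
-1 [ 0.0122 -0.009  -0.0363] [-0.009  -0.0248 -0.06  ]
1 [ 0.0121  0.0243 -0.0361] [-0.0088  0.0085 -0.06  ]
```

```bash
python3 - <<'E'
from h import *
s=arm.get_state(); p=np.array(s['eef_pos']); R=Ro.from_euler('xyz',s['ee_rot']).as_matrix()
for n in ('scene','wrist'):
    f=arm.grab_frame(n)
    d=f['range_z']; T=wristT(s,f) if n=='wrist' else np.linalg.inv(f['extrinsics'])
    vv,uu=np.mgrid[0:420,0:560]; c=np.stack([(uu-f['cx'])/f['fx']*d,-(vv-f['cy'])/f['fy']*d,-d],-1)
    w=c@T[:3,:3].T+T[:3,3]; t=(w-p)@R
    if n=='wrist': print('bench z',w[150,240],'padtop',w[200,278],'pad',w[225,278])
    for a in np.arange(-.11,.11,.01):
        ok=(d>0)&(abs(t[...,0])<.06)&(t[...,1]>=a)&(t[...,1]<a+.01)&(t[...,2]>-.15)&(t[...,2]<.02)
        if ok.sum(): 
            q=t[ok]; i=q[:,2].argmax(); print(n,'y',round(a,2),'lowest',q[i].round(3),end=' | ')
    print()
E
```

```text
scene y -0.1 lowest [-0.039 -0.092 -0.126] | scene y -0.09 lowest [-0.027 -0.082 -0.103] | scene y -0.08 lowest [-0.03  -0.075 -0.114] | scene y -0.07 lowest [-0.03  -0.065 -0.113] | scene y -0.06 lowest [-0.032 -0.051 -0.114] | scene y -0.05 lowest [-0.038 -0.043 -0.108] | scene y -0.04 lowest [-0.04  -0.035 -0.108] | scene y -0.03 lowest [-0.008 -0.024 -0.041] | scene y -0.02 lowest [-0.011 -0.016 -0.039] | scene y -0.01 lowest [-0.031 -0.009 -0.114] | scene y -0.0 lowest [-0.012  0.008 -0.04 ] | scene y 0.01 lowest [-0.01   0.011 -0.039] | scene y 0.02 lowest [-0.009  0.02  -0.04 ] | scene y 0.03 lowest [-0.039  0.039 -0.107] | scene y 0.04 lowest [ 0.008  0.041 -0.101] | scene y 0.05 lowest [ 0.026  0.053 -0.113] | scene y 0.06 lowest [-0.03   0.068 -0.113] | scene y 0.07 lowest [-0.028  0.077 -0.113] | scene y 0.08 lowest [-0.04   0.081 -0.105] | scene y 0.09 lowest [-0.04   0.09  -0.126] | 
bench z [ 0.42985892 -0.07223252  0.0010381 ] padtop [ 0.43129712 -0.02007656  0.01578418] pad [ 0.44591568 -0.00288825  0.01629948]
wrist y -0.09 lowest [ 0.027 -0.083 -0.101] | wrist y -0.08 lowest [ 0.012 -0.08  -0.104] | wrist y -0.07 lowest [ 0.031 -0.061 -0.115] | wrist y -0.06 lowest [ 0.031 -0.059 -0.115] | wrist y -0.05 lowest [ 0.039 -0.042 -0.108] | wrist y -0.04 lowest [ 0.038 -0.033 -0.107] | wrist y -0.03 lowest [ 0.011 -0.024 -0.041] | wrist y -0.02 lowest [ 0.01  -0.011 -0.037] | wrist y -0.01 lowest [ 0.01  -0.01  -0.037] | wrist y -0.0 lowest [ 0.009  0.009 -0.036] | wrist y 0.01 lowest [ 0.009  0.012 -0.036] | wrist y 0.02 lowest [ 0.011  0.021 -0.04 ] | wrist y 0.03 lowest [ 0.038  0.036 -0.106] | wrist y 0.04 lowest [ 0.039  0.04  -0.107] | wrist y 0.05 lowest [-0.026  0.06  -0.113] | wrist y 0.06 lowest [-0.026  0.064 -0.113] | wrist y 0.07 lowest [ 0.034  0.08  -0.103] | wrist y 0.08 lowest [ 0.027  0.082 -0.102] |
```

Both cameras' depth put the finger ends about 37 mm above the reported TCP, and the gripper body is shifted by the same amount. The bench reads z = 1 mm and the pad top 16 mm, both right. So the real fingertips sit at reported z + 0.037, and the fingers closed above the pad. I correct for this and descend with force checks.

```bash
python3 -m inch '0.3 0.002 -0.002 0 0 0 0;0.3 0.002 -0.002 0 0 0 0;0.3 0.002 -0.002 0 0 0 0;0.3 0.002 -0.002 0.08 0 0 0;0.3 0.002 -0.002 0.16 0 0 0;0.3 0.002 -0.002 0.24 0 0 0;0.3 0.002 -0.002 0.29 0 0 0;0.3 0.002 -0.002 0.3 0 0 0;0.3 0.002 -0.002 0.3 0 0 0;0.3 0.002 -0.002 0.3 0 0 0' 25
python3 look.py w5 0.012
```

```text
t: 6.55
eef_pos: [0.4416, -0.0111, -0.0259]
ee_rot: [-3.141, 0.001, -2.277]
force: [0.4, 0.3, 0.1]
width: 0.0611
t 6.55 [ 0.4416 -0.0111 -0.0259] [-1.7997e+02  5.0000e-02 -1.3046e+02]
[63.5 84.4] 11906 ctr [ 0.4607 -0.1524] [(0.0686, 151.6), (0.0415, 57.1)]
[379.6 183.6] 5397 ctr [ 0.3699 -0.0064] [(0.0299, 166.2), (0.0953, 82.2)]
[280. 222.] 3045 ctr [ 0.4249 -0.0279] [(0.0388, 139.6), (0.0265, 51.8)]
```

View pics/w5.png

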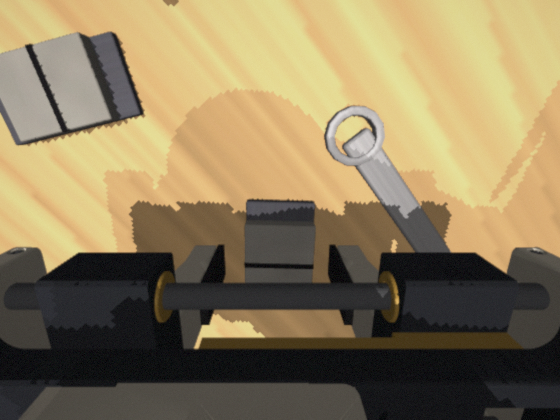

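There's no contact at reported z = -0.026, and the pad lies between the fingers at px (280,240), groove row 266. I go 6 mm lower and grip.

```bash
python3 -m inch '0.3 0 0 0.01 0 0 0;0.3 0 0 0.02 0 0 0;0.3 0 0 0.02 0 0 0;0.8 0 0 0.02 0 0 0;0.8 0 0 0.02 0 0 0;0.8 0 0 0.02 0 0 0;0.8 0 0 0.02 0 0 0;0.8 0 0 0.02 0 0 0;0.8 0 0 0.02 0 0 0' 25
python3 -m inch '0.8 0 0 -0.06 0 0 0;0.8 0 0 -0.14 0 0 0;0.8 0 0 -0.22 0 0 0;0.8 0 0 -0.3 0 0 0;0.8 0 0 -0.32 0 0 0;0.8 0 0 -0.32 0 0 0;0.8 0 0 -0.32 0 0 0'
python3 look.py w6 0.08;  python3 - <<'E'
from h import *
delta([.60,.0,.08],-91.4)
E
```

```text
t: 7.5
eef_pos: [0.4409, -0.0114, -0.0326]
ee_rot: [3.142, -0.0, -2.277]
force: [-0.3, -0.2, 1.8]
width: 0.0399
t: 8.2
eef_pos: [0.4402, -0.0115, 0.0624]
ee_rot: [3.141, -0.001, -2.278]
force: [-0.3, 0.0, -2.4]
width: 0.0397
t 8.2 [ 0.4402 -0.0115  0.0624] [ 1.7995e+02 -5.0000e-02 -1.3050e+02]
[18. 72.] 1029 ctr [ 0.4814 -0.1839] [(0.0196, 139.5), (0.0177, 35.9)]
[136.4 100.5] 4890 ctr [ 0.4432 -0.1314] [(0.0518, 152.7), (0.0296, 60.2)]
[365.  184.7] 3661 ctr [ 0.3727 -0.0034] [(0.0231, 173.7), (0.1111, 88.0)]
[ 58.5 189. ] 6611 ctr [ 0.52   -0.1272] [(0.0728, -146.0), (0.0686, 139.5)]
[277. 224.] 2860 ctr [ 0.4305 -0.0228] [(0.0453, 139.5), (0.0274, 51.6)]
shift [-0.3757 -0.3801 -0.0603] turn [ 0.0016 -0.0011 -0.6516]
```

View pics/w6.png

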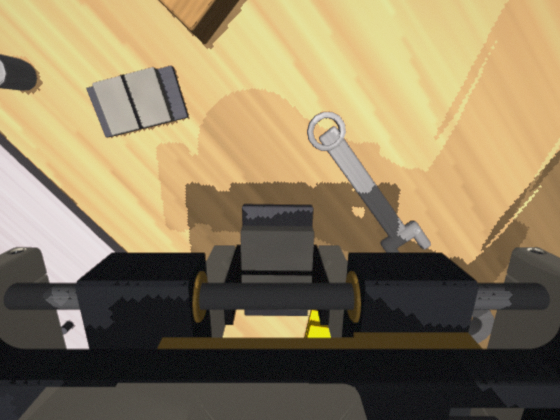

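Pad A is held: opening 39.7 mm, pad at px (277,260) hanging level. I carry it to a hover in front of bay 3, 6 mm short of the pins in both directions.

```bash
python3 - <<'E'
from h import *
delta([.6442,.1289,.07],-91.4)
E
python3 -m inch '0.8 0 0 -0.03 0 0 -0.1;0.8 -0.1 -0.05 -0.03 0 0 -0.2;0.8 -0.2 -0.1 -0.03 0 0 -0.3;0.8 -0.35 -0.14 -0.03 0 0 -0.4;0.8 -0.5 -0.18 -0.03 0 0 -0.5;0.8 -0.6 -0.2 -0.03 0 0 -0.6;0.8 -0.7 -0.2 -0.03 0 0 -0.65;0.8 -0.7 -0.2 -0.03 0 0 -0.65;0.8 -0.7 -0.2 -0.03 0 0 -0.65;0.8 -0.7 -0.2 -0.03 0 0 -0.65'
python3 - <<'E'
from h import *
delta([.6442,.1289,.07],-91.4);delta([.6442,.1289,-.015],-91.4)
E
python3 look.py w7 0.022
```

```text
shift [-0.7981 -0.2131 -0.0274] turn [ 0.0016 -0.0011 -0.6516]
t: 9.25
eef_pos: [0.6217, 0.1087, 0.0711]
ee_rot: [3.139, -0.001, -1.597]
force: [0.5, -0.8, -2.0]
width: 0.0397
shift [-0.0694 -0.0733  0.0033] turn [ 0.0023 -0.001  -0.0021]
shift [-0.0696 -0.074   0.2866] turn [ 0.0023 -0.001  -0.0021]
t 9.25 [0.6217 0.1087 0.0711] [ 1.7986e+02 -6.0000e-02 -9.1520e+01]
[183.5 122. ] 64533 ctr [0.6951 0.0403] [(0.1943, -105.0), (0.2089, 178.5)]
[  9. 147.] 709 ctr [0.8387 0.0459] [(0.0142, 178.5), (0.058, 74.0)]
[550.9 162. ] 931 ctr [0.3932 0.0702] [(0.0623, -94.2), (0.0225, 163.2)]
```

View pics/w7.png

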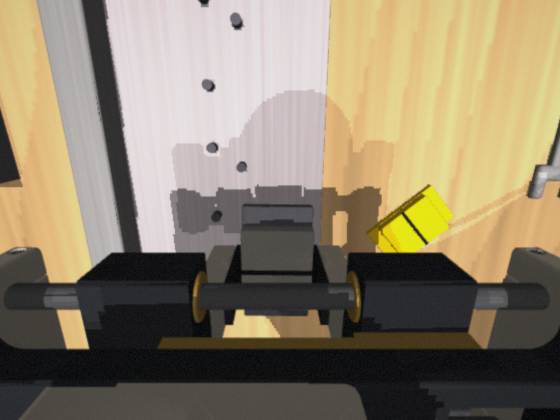

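The pins show in the wrist view: bay 2 rear at (208,85) and (212,147), bay 2 end at (242,166), bay 3 right rear at (217,215), bay 1 end at (236,20). I use them to refine the bay positions.

```bash
python3 - <<'E'
from h import *
s=arm.get_state(); f=arm.grab_frame('wrist'); T=wristT(s,f); g=cv2.cvtColor(f['img'],cv2.COLOR_RGB2GRAY)
pins=[('b2r-',208,85),('b2r+',212,147),('b2e',242,166),('b3r-',217,215),('b1e',236,20)]
for n,u,v in pins:
    w=g[v-9:v+10,u-9:u+10]; m=(w<55).astype(np.uint8)
    k,l,st,c=cv2.connectedComponentsWithStats(m); i=1+st[1:,4].argmax()
    uv=c[i]+[u-9,v-9]; print(n,st[i,4],uv.round(1),cast(f,uv,.018,T)[0].round(4))
bay={2:np.array([.6477,.0268]),1:np.array([.6451,-.0812]),3:np.array([.6503,.1348])}
ex=np.array([.9997,-.024]);ey=np.array([.024,.9997])
for n,b,x,y in [('b2r-',2,.024,-.024),('b2r+',2,.024,.024),('b2e',2,0,.04),('b3r-',3,.024,-.024),('b1e',1,0,.04)]: print(n,'top est',(bay[b]+x*ex+y*ey).round(4))
E
```

```text
b2r- 9 [212.1  87.7] [0.6699 0.004  0.018 ]
b2r+ 3 [216. 145.] [0.6707 0.0482 0.018 ]Traceback (most recent call last):
  File "<stdin>", line 6, in <module>
ValueError: attempt to get argmax of an empty sequence
```

```bash
python3 - <<'E'
from h import *
s=arm.get_state(); f=arm.grab_frame('wrist'); T=wristT(s,f); g=cv2.cvtColor(f['img'],cv2.COLOR_RGB2GRAY)
bay={2:np.array([.6477,.0268]),1:np.array([.6451,-.0812]),3:np.array([.6503,.1348])}
ex=np.array([.9997,-.024]);ey=np.array([.024,.9997])
for n,u,v,b,x,y in [('b2r-',208,85,2,.024,-.024),('b2r+',212,147,2,.024,.024),('b2e',242,166,2,0,.04),('b3r-',217,215,3,.024,-.024),('b1e',236,20,1,0,.04)]:
    w=g[v-7:v+8,u-7:u+8]; m=(w<np.median(w)-25 if n!='b3r-' else w<np.median(w)-12).astype(np.uint8)
    k,l,st,c=cv2.connectedComponentsWithStats(m); i=1+st[1:,4].argmax()
    uv=c[i]+[u-7,v-7]; print(n,st[i,4],uv.round(1),cast(f,uv,.018,T)[0].round(4),'top est',(bay[b]+x*ex+y*ey).round(4))
E
```

```text
b2r- 33 [212.3  86.8] [0.67   0.0034 0.018 ] top est [0.6711 0.0022]
b2r+ 99 [213.1 147.3] [0.6737 0.0501 0.018 ] top est [0.6723 0.0502]
b2e 97 [242.3 166.3] [0.6502 0.0666 0.018 ] top est [0.6487 0.0668]
b3r- 99 [217.  215.3] [0.6755 0.1098 0.018 ] top est [0.6737 0.1102]
b1e 36 [238.4  25.2] [ 0.6468 -0.0385  0.018 ] top est [ 0.6461 -0.0412]
```

The wrist and top estimates agree within about 1.5 mm. I move over the spot and descend.

```bash
python3 -m inch '0.8 -0.035 -0.04 0 0 0 0;0.8 -0.07 -0.074 0 0 0 0;0.8 -0.07 -0.074 0.05 0 0 0;0.8 -0.07 -0.074 0.12 0 0 0;0.8 -0.07 -0.074 0.18 0 0 0;0.8 -0.07 -0.074 0.22 0 0 0;0.8 -0.07 -0.074 0.25 0 0 0;0.8 -0.07 -0.074 0.26 0 0 0;0.8 -0.07 -0.074 0.26 0 0 0;0.8 -0.07 -0.074 0.26 0 0 0'
python3 - <<'E'
from h import *
delta([.6442,.1289,-.0195],-91.4)
f=arm.grab_frame('scene');crop('s8',f['img'],150,350,200,400,3)
E
python3 look.py w8 0.022
```

```text
t: 10.4
eef_pos: [0.6462, 0.13, -0.0049]
ee_rot: [-3.141, 0.0, -1.596]
force: [0.9, -0.1, -1.3]
width: 0.0397
shift [0.0039 0.0068 0.0486] turn [-0.001   0.0004 -0.0011]
t 10.45 [ 0.6463  0.1301 -0.0048] [-1.7992e+02  3.0000e-02 -9.1470e+01]
[200. 122.] 92669 ctr [0.6875 0.0583] [(0.1356, -107.1), (0.1966, 178.5)]
```

View pics/s8.png

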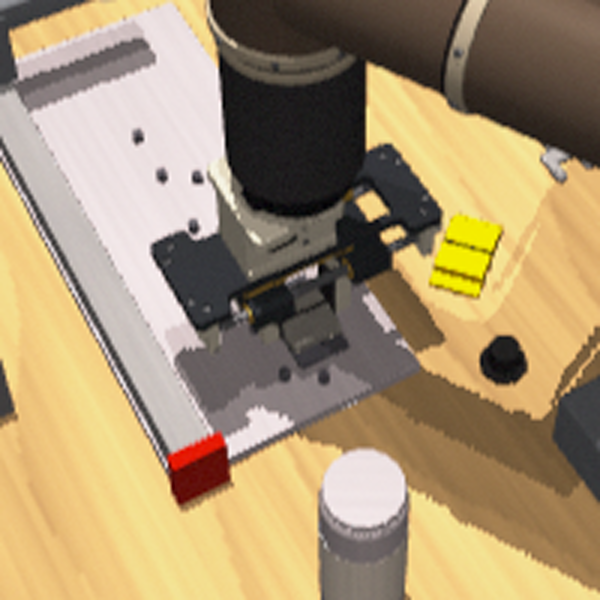

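View pics/w8.png

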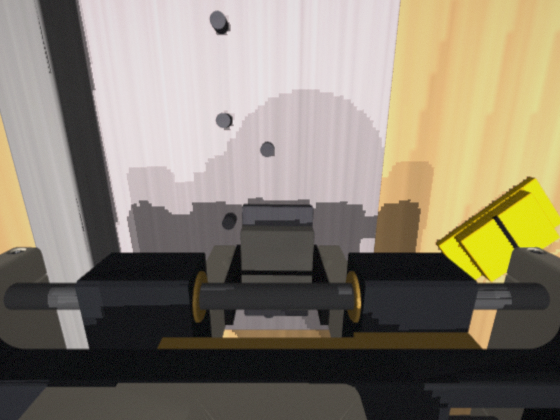

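The pad is above bay 3, with its end pins free ahead of it at scene crop (285,375) and (323,377). I lower it to the deck.

```bash
python3 -m inch '0.8 0.004 0.007 0.02 0 0 0;0.8 0.004 0.007 0.035 0 0 0;0.8 0.004 0.007 0.045 0 0 0;0.8 0.004 0.007 0.05 0 0 0;0.8 0.004 0.007 0.052 0 0 0;0.8 0.004 0.007 0.052 0 0 0;0.8 0.004 0.007 0.052 0 0 0'
```

```text
t: 11.2
eef_pos: [0.6432, 0.1285, -0.0206]
ee_rot: [3.141, -0.0, -1.596]
force: [-3.7, -0.4, 6.1]
width: 0.0396
```

Deck contact at z = -0.0206, as expected. Now I push in +x (tool -y) towards the rear pins.

```bash
python3 -m inch '0.8 0 0 -0.003 0 0 0;0.8 0 -0.005 -0.003 0 0 0;0.8 0 -0.01 -0.003 0 0 0;0.8 0 -0.01 -0.003 0 0 0;0.8 0 -0.015 -0.003 0 0 0;0.8 0 -0.015 -0.003 0 0 0'
python3 -m inch '0.8 0 -0.003 0 0 0 0;0.8 0 -0.006 0 0 0 0;0.8 0 -0.006 0 0 0 0'
```

```text
t: 11.8
eef_pos: [0.6482, 0.1286, -0.0205]
ee_rot: [3.142, -0.0, -1.597]
force: [-0.4, 0.3, -2.4]
width: 0.0398
t: 12.1
eef_pos: [0.65, 0.1285, -0.0204]
ee_rot: [-3.142, 0.0, -1.597]
force: [-0.1, 0.8, -2.8]
width: 0.0396
```

```bash
python3 -m inch '0.8 0 -0.003 0 0 0 0;0.8 0 -0.003 0 0 0 0;0.8 0 -0.006 0 0 0 0;0.8 0 -0.006 0 0 0 0'
python3 -m inch '0.8 0 -0.003 0 0 0 0;0.8 0 -0.003 0 0 0 0;0.8 0 -0.006 0 0 0 0;0.8 0 -0.006 0 0 0 0'
```

```text
t: 12.5
eef_pos: [0.6513, 0.1284, -0.0205]
ee_rot: [3.141, -0.0, -1.597]
force: [-0.6, 0.1, -1.6]
width: 0.0398
t: 12.9
eef_pos: [0.6517, 0.1283, -0.0205]
ee_rot: [3.139, -0.001, -1.596]
force: [-8.5, 1.5, 3.8]
width: 0.04
```

The rear pins are touched at x ≈ 0.6515, as predicted. Now +y (tool -x) towards the end pin.

```bash
python3 -m inch '0.8 -0.005 0 0 0 0 0;0.8 -0.01 0 0 0 0 0;0.8 -0.013 0 0 0 0 0;0.8 -0.013 0 0 0 0 0'
python3 -m inch '0.8 -0.004 0 0 0 0 0;0.8 -0.004 0 0 0 0 0;0.8 -0.008 0 0 0 0 0;0.8 -0.008 0 0 0 0 0'
```

```text
t: 13.3
eef_pos: [0.6516, 0.1305, -0.0205]
ee_rot: [3.138, -0.002, -1.597]
force: [-6.8, -5.2, 3.5]
width: 0.0398
t: 13.7
eef_pos: [0.6515, 0.1324, -0.0205]
ee_rot: [3.138, -0.003, -1.597]
force: [-6.3, -7.6, 3.8]
width: 0.0401
```

```bash
python3 -m inch '0.8 -0.004 0 0 0 0 0;0.8 -0.004 0 0 0 0 0;0.8 -0.004 0 0 0 0 0'
python3 -m inch '0.8 -0.004 0 0 0 0 0;0.8 -0.004 0 0 0 0 0;0.8 -0.004 0 0 0 0 0'
```

```text
t: 14.0
eef_pos: [0.6515, 0.1325, -0.0205]
ee_rot: [3.137, -0.004, -1.597]
force: [-5.8, -10.0, 4.6]
width: 0.0398
t: 14.3
eef_pos: [0.6514, 0.1327, -0.0205]
ee_rot: [3.137, -0.005, -1.598]
force: [-4.1, -15.0, 4.5]
width: 0.0396
```

All the contacts are made: y stopped at 0.1327 with the force rising to 15 N. I ease off, release, lift and look.

```bash
python3 -m inch '0.8 0.006 0 0 0 0 0;0.8 0.006 0 0 0 0 0;0.35 0.006 0 0 0 0 0;0.35 0.006 0 0 0 0 0;0.35 0.006 0 0 0 0 0;0.35 0.006 0 0 0 0 0;0.35 0.006 0 -0.05 0 0 0;0.35 0.006 0 -0.15 0 0 0;0.35 0.006 0 -0.25 0 0 0;0.35 0.006 0 -0.35 0 0 0;0.35 0.006 0 -0.4 0 0 0;0.35 0.006 0 -0.4 0 0 0'
python3 - <<'E'
from h import *
delta([.46,-.13,.15],-27.5)
E
```

```text
t: 15.5
eef_pos: [0.6554, 0.1362, 0.1035]
ee_rot: [-3.136, 0.002, -1.596]
force: [-0.3, -0.7, -0.5]
width: 0.0565
shift [ 0.903   0.6279 -0.1605] turn [-5.7000e-03 -8.0000e-04 -1.0658e+00]
```

```bash
python3 -m inch '0.35 0.15 0.1 -0.05 0 0 -0.15;0.35 0.3 0.2 -0.1 0 0 -0.3;0.35 0.45 0.3 -0.16 0 0 -0.45;0.35 0.6 0.4 -0.16 0 0 -0.6;0.35 0.7 0.5 -0.16 0 0 -0.75;0.35 0.8 0.58 -0.16 0 0 -0.9;0.35 0.9 0.63 -0.16 0 0 -0.99;0.35 0.9 0.63 -0.16 0 0 -0.99;0.35 0.9 0.63 -0.16 0 0 -0.99;0.35 0.9 0.63 -0.16 0 0 -0.99'
python3 look.py w9 0.012
python3 - <<'E'
from h import *
f=arm.grab_frame('top'); crop('t9',f['img'],190,430,110,310,3)
f=arm.grab_frame('scene');crop('s9',f['img'],150,350,200,400,3)
E
```

```text
t: 16.5
eef_pos: [0.458, -0.1293, 0.1474]
ee_rot: [3.141, 0.0, -0.561]
force: [-0.9, 0.9, -0.5]
width: 0.057
t 16.5 [ 0.458  -0.1293  0.1474] [ 1.7999e+02  2.0000e-02 -3.2150e+01]
[154.5 121. ] 43690 ctr [ 0.5821 -0.0503] [(0.2982, -122.2), (0.2533, 149.7)]
[460.2  62.5] 17545 ctr [ 0.4642 -0.3593] [(0.1002, -97.5), (0.2028, -173.0)]
[291.6 171.4] 2141 ctr [ 0.4674 -0.1558] [(0.0392, -117.9), (0.0701, 154.1)]
```

View pics/w9.png

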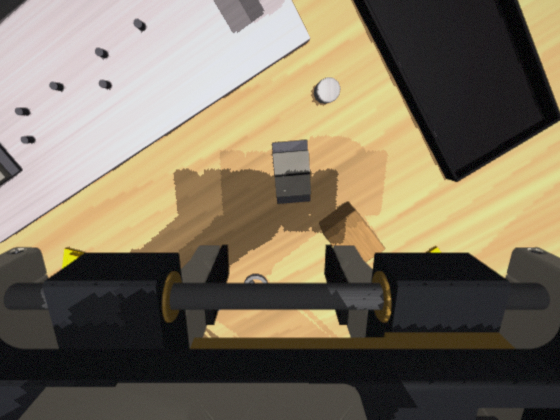

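View pics/t9.png

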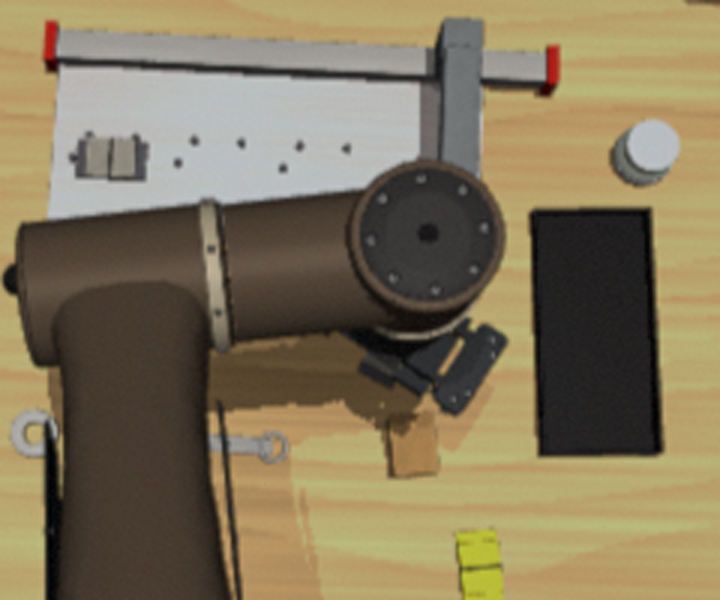

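View pics/s9.png

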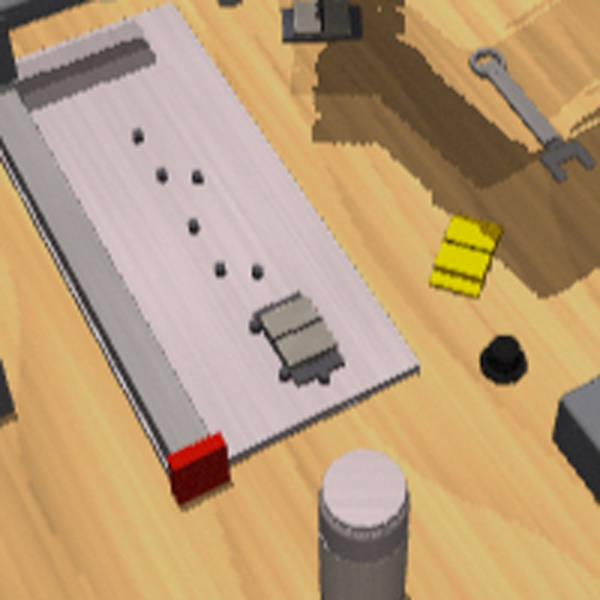

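Pad A is seated in bay 3, touching both rear pins and the end pin (scene crop (300,335)). Pad B is undisturbed at wrist px (291,171), next to the bulbs box at (352,228). I check the box clearance and the approach.

```bash
python3 - <<'E'
from h import *
s=arm.get_state(); f=arm.grab_frame('wrist'); T=wristT(s,f)
print(cast(f,[(348,204),(322,219),(384,250)],.04,T).round(3))
delta([.4662,-.155,.03],-27.4);delta([.4662,-.155,-.026],-27.4)
E
```

```text
[[ 0.411 -0.19   0.04 ]
 [ 0.411 -0.158  0.04 ]
 [ 0.342 -0.199  0.04 ]]
shift [0.069  0.059  0.3911] turn [ 0.0004  0.0005 -0.0773]
shift [0.0691 0.0589 0.5778] turn [ 0.0004  0.0005 -0.0773]
```

```bash
python3 -m inch '0.35 0.035 0.03 0.05 0 0 -0.04;0.35 0.069 0.059 0.1 0 0 -0.077;0.35 0.069 0.059 0.2 0 0 -0.077;0.35 0.069 0.059 0.3 0 0 -0.077;0.35 0.069 0.059 0.39 0 0 -0.077;0.35 0.069 0.059 0.39 0 0 -0.077;0.35 0.069 0.059 0.39 0 0 -0.077;0.35 0.069 0.059 0.39 0 0 -0.077'
python3 look.py w10 0.012;python3 - <<'E'
from h import *
delta([.4662,-.155,-.0325],-27.4)
E
```

```text
t: 17.5
eef_pos: [0.4672, -0.1555, 0.032]
ee_rot: [-3.141, -0.002, -0.478]
force: [0.8, -0.1, 0.4]
width: 0.0573
t 17.5 [ 0.4672 -0.1555  0.032 ] [-1.7996e+02 -1.1000e-01 -2.7410e+01]
[159.  103.5] 38761 ctr [ 0.5791 -0.1215] [(0.141, -42.8), (0.2001, -117.4)]
[487.5 122. ] 22996 ctr [ 0.4587 -0.3204] [(0.0898, -117.4), (0.1729, 168.3)]
[338. 115.] 1225 ctr [ 0.5206 -0.2317] [(0.0276, -99.8), (0.0249, 176.0)]
[276.  212.5] 3294 ctr [ 0.4766 -0.1602] [(0.0387, -117.4), (0.0509, 154.1)]
shift [-0.0045  0.0003  0.2155] turn [-0.0011 -0.0022 -0.0004]
```

View pics/w10.png

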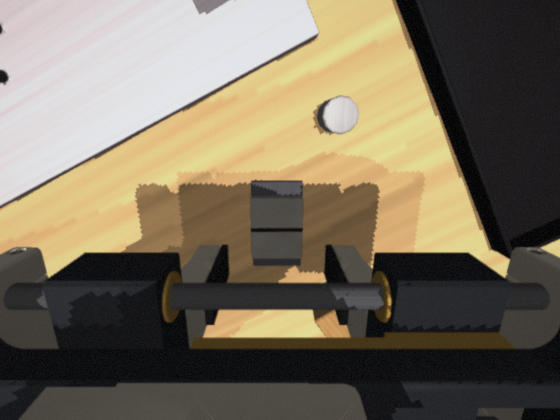

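Pad B is centred at px (276,230), straight between the fingers. I descend, grip and lift.

```bash
python3 -m inch '0.35 -0.004 0 0.08 0 0 0;0.35 -0.004 0 0.15 0 0 0;0.35 -0.004 0 0.2 0 0 0;0.35 -0.004 0 0.215 0 0 0;0.35 -0.004 0 0.215 0 0 0;0.8 -0.004 0 0.215 0 0 0;0.8 -0.004 0 0.215 0 0 0;0.8 -0.004 0 0.215 0 0 0;0.8 -0.004 0 0.215 0 0 0;0.8 -0.004 0 0.215 0 0 0' 25
python3 -m inch '0.8 0 0 -0.06 0 0 0;0.8 0 0 -0.14 0 0 0;0.8 0 0 -0.22 0 0 0;0.8 0 0 -0.3 0 0 0;0.8 0 0 -0.35 0 0 0;0.8 0 0 -0.35 0 0 0;0.8 0 0 -0.35 0 0 0'
python3 - <<'E'
from h import *
s=arm.get_state();f=arm.grab_frame('wrist');save('w11',f['img'])
delta([.60,.0,.075],-91.4)
E
```

```text
t: 18.55
eef_pos: [0.4655, -0.1551, -0.033]
ee_rot: [-3.141, -0.001, -0.479]
force: [-0.7, 0.8, 7.3]
width: 0.0399
t: 19.25
eef_pos: [0.4645, -0.155, 0.0709]
ee_rot: [-3.141, -0.0, -0.48]
force: [-0.6, -0.7, -2.7]
width: 0.0396
shift [ 0.1635 -0.6677 -0.0158] turn [8.0000e-04 8.0000e-04 1.0654e+00]
```

View pics/w11.png

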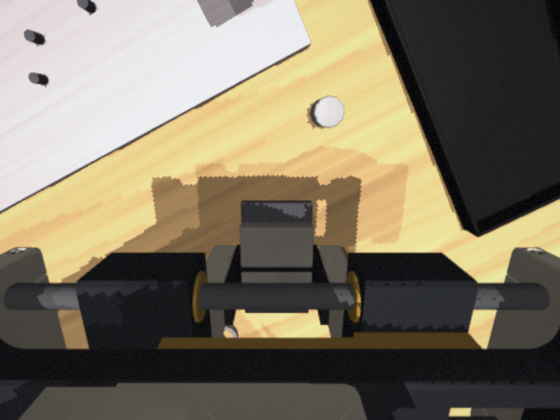

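Pad B is held, opening 39.6 mm, level at px (276,260). I carry it to bay 2, 6 mm short of the pins.

```bash
python3 -m inch '0.8 0.02 -0.1 -0.02 0 0 0.14;0.8 0.04 -0.2 -0.02 0 0 0.28;0.8 0.08 -0.33 -0.02 0 0 0.42;0.8 0.12 -0.45 -0.02 0 0 0.56;0.8 0.15 -0.55 -0.02 0 0 0.7;0.8 0.16 -0.62 -0.02 0 0 0.85;0.8 0.16 -0.67 -0.02 0 0 1;0.8 0.16 -0.67 -0.02 0 0 1;0.8 0.16 -0.67 -0.02 0 0 1'
python3 - <<'E'
from h import *
s=arm.get_state(); print(s['eef_pos'])
delta([.643,.021,.075],-91.4,s);delta([.643,.021,-.005],-91.4,s)
E
```

```text
t: 20.2
eef_pos: [0.5991, 0.001, 0.0756]
ee_rot: [3.139, -0.001, -1.524]
force: [0.5, -0.3, -1.1]
width: 0.04
[0.59905407 0.00097668 0.07557864]
shift [-0.0598 -0.1495  0.0015] turn [ 0.0026 -0.0006  0.0684]
shift [-0.0599 -0.1502  0.2682] turn [ 0.0026 -0.0006  0.0684]
```

```bash
python3 -m inch '0.8 -0.03 -0.08 0 0 0 0.068;0.8 -0.06 -0.15 0 0 0 0.068;0.8 -0.06 -0.15 0.04 0 0 0.068;0.8 -0.06 -0.15 0.12 0 0 0.068;0.8 -0.06 -0.15 0.19 0 0 0.068;0.8 -0.06 -0.15 0.24 0 0 0.068;0.8 -0.06 -0.15 0.268 0 0 0.068;0.8 -0.06 -0.15 0.268 0 0 0.068;0.8 -0.06 -0.15 0.268 0 0 0.068'
python3 - <<'E'
from h import *
s=arm.get_state(); print(s['eef_pos'])
delta([.643,.021,-.0205],-91.4,s)
f=arm.grab_frame('scene');crop('s12',f['img'],150,350,200,400,3);f=arm.grab_frame('wrist');save('w12',f['img'])
E
```

```text
t: 21.1
eef_pos: [0.6446, 0.021, -0.0027]
ee_rot: [-3.141, 0.0, -1.597]
force: [0.1, -0.8, -0.9]
width: 0.039
[ 0.64460062  0.02095672 -0.00270572]
shift [-0.      0.0054  0.0593] turn [-0.0006  0.     -0.0018]
```

View pics/s12.png

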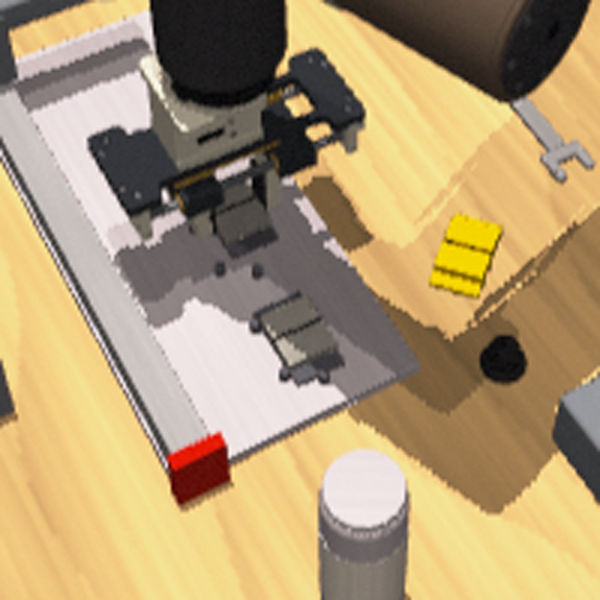

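View pics/w12.png

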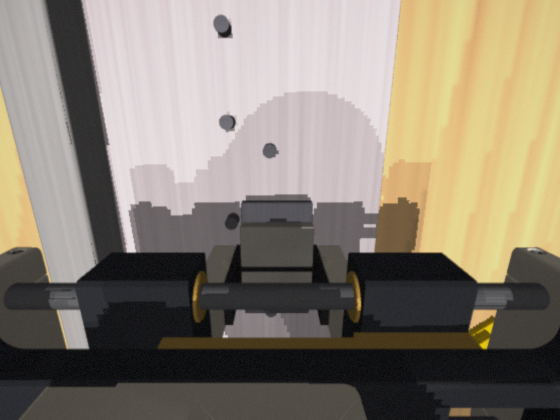

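Pad B hangs over bay 2 with its pins free: rear pin at wrist (232,221), pins at scene crop (220,268) and (257,272). I lower it, then push to the rear.

```bash
python3 -m inch '0.8 0 0.004 0.02 0 0 0;0.8 0 0.004 0.04 0 0 0;0.8 0 0.004 0.055 0 0 0;0.8 0 0.004 0.06 0 0 0;0.8 0 0.004 0.06 0 0 0;0.8 0 0.004 0.06 0 0 0'
python3 -m inch '0.8 0 -0.005 -0.001 0 0 0;0.8 0 -0.01 -0.001 0 0 0;0.8 0 -0.015 -0.001 0 0 0;0.8 0 -0.015 -0.001 0 0 0;0.8 0 -0.018 -0.001 0 0 0;0.8 0 -0.018 -0.001 0 0 0'
```

```text
t: 21.8
eef_pos: [0.6427, 0.0211, -0.021]
ee_rot: [3.141, -0.0, -1.597]
force: [-2.4, -0.1, 4.0]
width: 0.0397
t: 22.4
eef_pos: [0.6485, 0.0209, -0.0209]
ee_rot: [-3.142, -0.0, -1.598]
force: [-1.6, -0.2, 2.6]
width: 0.0395
```

```bash
python3 -m inch '0.8 0 -0.003 0 0 0 0;0.8 0 -0.003 0 0 0 0;0.8 0 -0.005 0 0 0 0;0.8 0 -0.005 0 0 0 0'
python3 -m inch '0.8 0 -0.003 0 0 0 0;0.8 0 -0.003 0 0 0 0;0.8 0 -0.003 0 0 0 0'
```

```text
t: 22.8
eef_pos: [0.6491, 0.0209, -0.0209]
ee_rot: [3.14, -0.0, -1.598]
force: [-5.5, 0.9, 5.5]
width: 0.0397
t: 23.1
eef_pos: [0.6491, 0.0208, -0.0209]
ee_rot: [3.139, -0.0, -1.598]
force: [-6.9, 2.3, 8.3]
width: 0.0397
```

Rear contact at x = 0.6491, against 0.6489 expected. Now +y.

```bash
python3 -m inch '0.8 -0.005 0 -0.002 0 0 0;0.8 -0.01 0 -0.002 0 0 0;0.8 -0.013 0 -0.002 0 0 0;0.8 -0.013 0 -0.002 0 0 0'
python3 -m inch '0.8 -0.004 0 0 0 0 0;0.8 -0.004 0 0 0 0 0;0.8 -0.007 0 0 0 0 0;0.8 -0.007 0 0 0 0 0'
python3 -m inch '0.8 -0.004 0 0 0 0 0;0.8 -0.004 0 0 0 0 0;0.8 -0.004 0 0 0 0 0'
```

```text
t: 23.5
eef_pos: [0.6491, 0.0237, -0.0209]
ee_rot: [3.138, -0.001, -1.598]
force: [-5.0, -3.8, 3.4]
width: 0.0404
t: 23.9
eef_pos: [0.6492, 0.0256, -0.0209]
ee_rot: [3.138, -0.002, -1.598]
force: [-5.1, -4.7, 3.7]
width: 0.0393
t: 24.2
eef_pos: [0.6492, 0.0268, -0.0209]
ee_rot: [3.138, -0.002, -1.598]
force: [-5.7, -4.2, 4.3]
width: 0.0399
```

```bash
python3 -m inch '0.8 -0.004 0 0 0 0 0;0.8 -0.004 0 0 0 0 0;0.8 -0.004 0 0 0 0 0'
python3 -m inch '0.8 -0.004 0 0 0 0 0;0.8 -0.004 0 0 0 0 0;0.8 -0.004 0 0 0 0 0'
```

```text
t: 24.5
eef_pos: [0.6491, 0.0271, -0.0209]
ee_rot: [3.138, -0.002, -1.598]
force: [-4.3, -8.1, 3.5]
width: 0.0398
t: 24.8
eef_pos: [0.6491, 0.0273, -0.0209]
ee_rot: [3.138, -0.003, -1.598]
force: [-3.8, -13.8, 3.2]
width: 0.0396
```

End pin reached at y = 0.0273. I ease off, release and lift.

```bash
python3 -m inch '0.8 0.006 0 0 0 0 0;0.8 0.006 0 0 0 0 0;0.35 0.006 0 0 0 0 0;0.35 0.006 0 0 0 0 0;0.35 0.006 0 0 0 0 0;0.35 0.006 0 0 0 0 0;0.35 0.006 0 -0.05 0 0 0;0.35 0.006 0 -0.15 0 0 0;0.35 0.006 0 -0.3 0 0 0;0.35 0.006 0 -0.45 0 0 0;0.35 0.006 0 -0.6 0 0 0;0.35 0.006 0 -0.6 0 0 0'
python3 -m inch '0.35 0 0.15 -0.1 0 0 0;0.35 -0.1 0.3 -0.2 0 0 0;0.35 -0.25 0.45 -0.3 0 0 0;0.35 -0.3 0.6 -0.3 0 0 0;0.35 -0.3 0.7 -0.3 0 0 0;0.35 -0.3 0.7 -0.3 0 0 0;0.35 -0.3 0.7 -0.3 0 0 0'
python3 - <<'E'
from h import *
s=arm.get_state()
for n in('top','scene','wrist'):
    f=arm.grab_frame(n); save(n+'13',f['img'])
    if n=='scene': crop('s13',f['img'],130,330,190,360,4)
E
```

```text
t: 26.0
eef_pos: [0.6553, 0.0292, 0.169]
ee_rot: [-3.128, 0.002, -1.596]
force: [0.9, -0.5, -0.6]
width: 0.0567
t: 26.7
eef_pos: [0.4427, 0.125, 0.2516]
ee_rot: [-3.139, 0.003, -1.595]
force: [1.3, 0.2, 0.2]
width: 0.0568
```

View pics/s13.png

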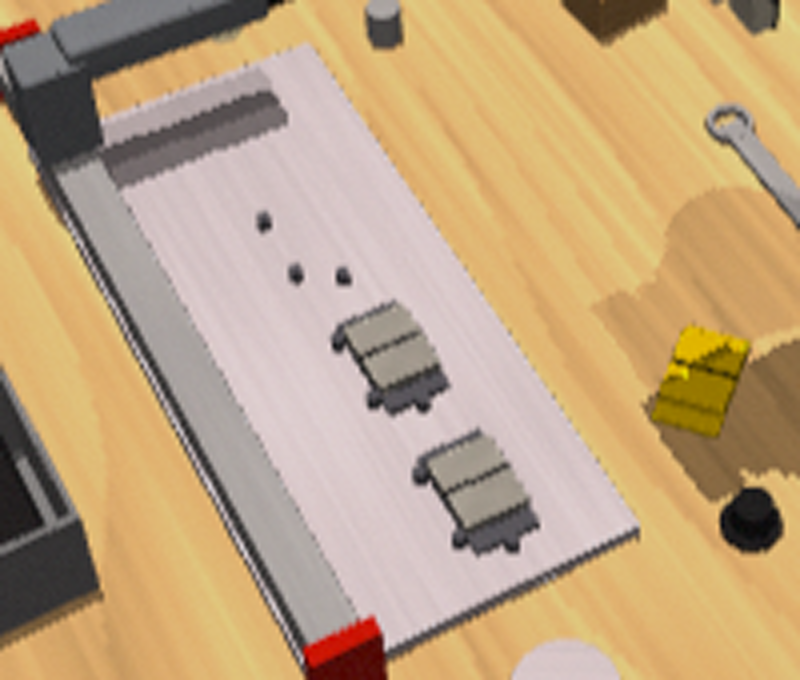

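View pics/top13.png

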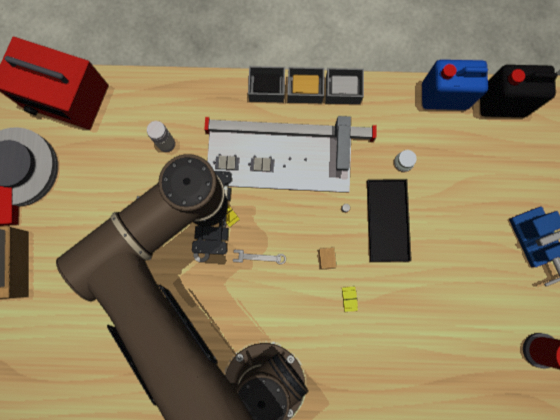

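View pics/wrist13.png

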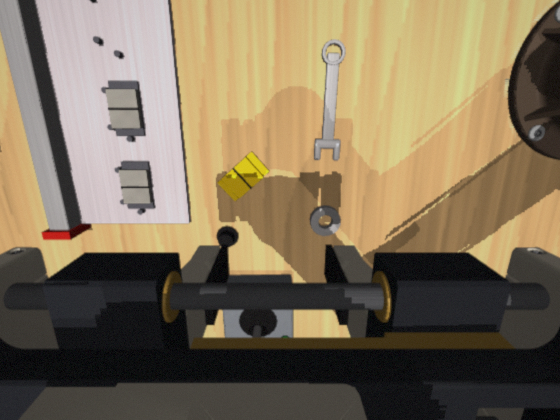

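Both pads are in bays 2 and 3 with each pad's edge against its pins (scene crop (395,355) and (480,490)), and bay 1 is empty. I check their relative pose numerically using the linings.

```bash
python3 - <<'E'
from h import *
s=arm.get_state(); 
for n in('wrist','scene','top'):
    f=arm.grab_frame(n); T=wristT(s,f) if n=='wrist' else None
    hsv=cv2.cvtColor(f['img'],cv2.COLOR_RGB2HSV).astype(int)
    g=hsv[...,2]; v0=[proj(f,[x,y,.027],T)[0] for x,y in((.6515,.1345),(.649,.0265))]
    for u,v in v0:
        u,v=int(u),int(v); k=22 if n!='top' else 12
        w=f['img'][v-k:v+k,u-k:u+k].astype(int); sat=w.max(2)-w.min(2)
        warm=(w[...,0]-w[...,2]>8)&(w.max(2)>60)&(w.max(2)<190)
        m=cv2.morphologyEx(warm.astype(np.uint8),cv2.MORPH_CLOSE,np.ones((5,5)))
        c,l,st,ce=cv2.connectedComponentsWithStats(m); i=1+st[1:,4].argmax()
        ys,xs=np.nonzero(l==i); r=cv2.minAreaRect(np.c_[xs+u-k,ys+v-k].astype(np.float32)); q=cast(f,cv2.boxPoints(r),.027,T)
        print(n,np.round(r[0],1),q.mean(0).round(4)[:2],[(round(float(np.hypot(*a[:2])),4),round(float(np.degrees(np.arctan2(a[1],a[0]))),1)) for a in(q[1]-q[0],q[2]-q[1])])
# jog ball
f=arm.grab_frame('scene'); 
crop('box14',f['img'],310,430,280,390,5)
E
```

```text
wrist [133.6 185.8] [0.653  0.1329] [(0.0603, -104.1), (0.0465, 174.7)]
wrist [122.1 109.1] [0.6504 0.0272] [(0.0407, -175.1), (0.0552, 88.0)]
scene [249.4 315. ] [0.659  0.1461] [(0.0555, -173.0), (0.0911, 87.5)]
scene [227.4 280.3] [0.6564 0.0368] [(0.0537, -173.8), (0.0878, 85.4)]
top [226.  161.5] [0.6527 0.1362] [(0.0489, -88.5), (0.0407, -177.7)]
top [263.  164.5] [0.6463 0.0231] [(0.0549, -88.5), (0.0406, -178.3)]
```

View pics/box14.png

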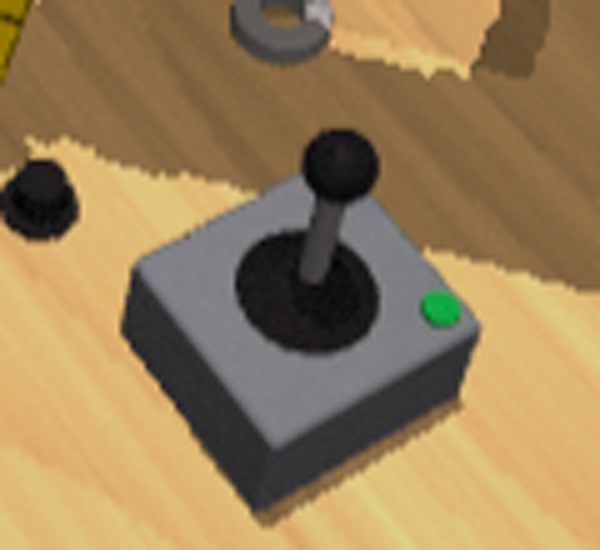

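The stick stands upright. The bay masks bleed into the deck, so I take a closer wrist view of the seating on the way to the stick.

```bash
python3 - <<'E'
from h import *
delta([.62,.20,.12],-91.4)
E
python3 -m inch '0.35 -0.1 -0.15 0.1 0 0 0;0.35 -0.18 -0.3 0.2 0 0 0;0.35 -0.22 -0.45 0.3 0 0 0;0.35 -0.23 -0.57 0.4 0 0 0;0.35 -0.23 -0.6 0.43 0 0 0;0.35 -0.23 -0.6 0.43 0 0 0;0.35 -0.23 -0.6 0.43 0 0 0;0.35 -0.23 -0.6 0.43 0 0 0'
python3 - <<'E'
from h import *
s=arm.get_state();f=arm.grab_frame('wrist');T=wristT(s,f)
uv=proj(f,[.65,.08,.012],T)[0].astype(int);print(s['eef_pos'],uv)
im=f['img']; save('w15',im); u,v=uv; crop('w15c',im,max(0,u-90),u+90,0,245,3)
E
```

```text
shift [-0.2706 -0.5795  0.4294] turn [ 0.001  -0.001  -0.0035]
t: 27.85
eef_pos: [0.6254, 0.1882, 0.1211]
ee_rot: [-3.141, -0.0, -1.598]
force: [-0.3, -0.6, 0.5]
width: 0.0567
[0.6254256  0.18815251 0.12107482] [248  88]
```

View pics/w15c.png

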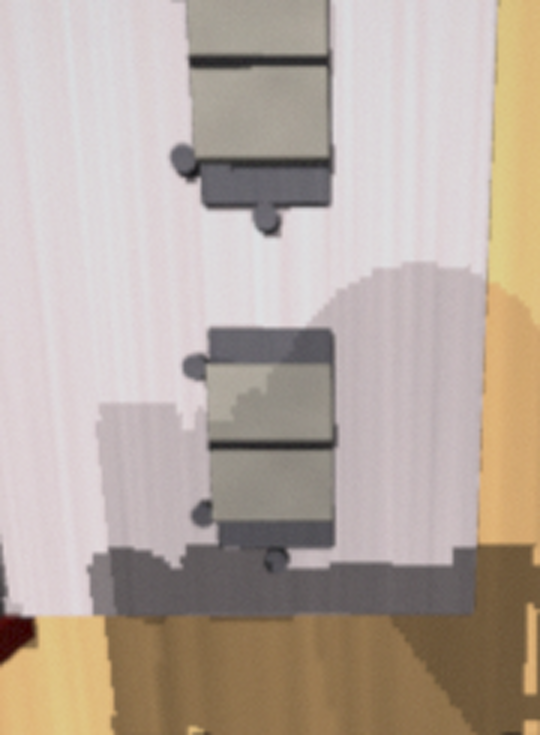

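The view shows both pads flush: the bay 3 pad against rear pins at crop (195,366) and (203,512) and end pin (275,558), the bay 2 pad against (183,160) and (267,218). Now I locate the stick ball across two views.

```bash
python3 - <<'E'
from h import *
f=arm.grab_frame('scene')
print('scene',cast(f,[(378.2,313)],.152))
t=cv2.cvtColor(cv2.imread('pics/top0.png'),cv2.COLOR_BGR2RGB); ft=arm.grab_frame('top')
crop('top_box',t,115,195,170,250,8)
print('top',cast(ft,[(150,213)],.152))
# box top corners in scene crop (z=.06)
c=np.array([(135,268),(303,172),(480,328),(275,447)])/5+[310,280]
p=cast(f,c,.06);print(p.round(4),p.mean(0).round(4))
for i in range(4):
    d=p[(i+1)%4]-p[i];print(np.hypot(d[0],d[1]).round(4),np.degrees(np.arctan2(d[1],d[0])).round(1))
E
```

```text
scene [[0.47924964 0.34527414 0.152     ]]
top [[0.46946366 0.32638544 0.152     ]]
[[0.5348 0.2999 0.06  ]
 [0.4446 0.2987 0.06  ]
 [0.4292 0.3959 0.06  ]
 [0.5347 0.3945 0.06  ]] [0.4858 0.3473 0.06  ]
0.0901 -179.2
0.0984 99.1
0.1056 -0.8
0.0945 -90.0
```

View pics/top_box.png

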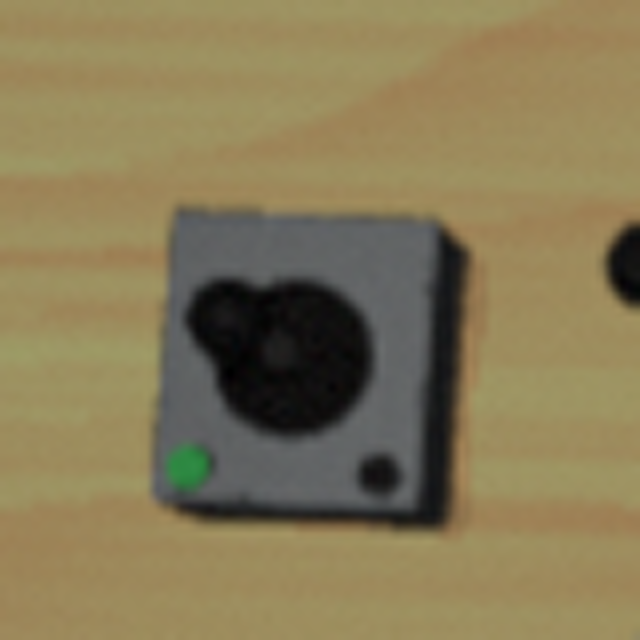

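In this crop the ball is at (227,317), full image (143.4,209.6). I recompute.

```bash
python3 - <<'E'
from h import *
ft=arm.grab_frame('top')
print('ball top',cast(ft,[(143.4,209.6)],.152))
c=np.array([(175,207),(440,220),(415,515),(155,497)])/8+[115,170]
p=cast(ft,c,.06);print(p.round(4),p.mean(0).round(4))
for i in range(4):
    d=p[(i+1)%4]-p[i];print(np.hypot(d[0],d[1]).round(4),np.degrees(np.arctan2(d[1],d[0])).round(1))
s=arm.get_state(); print(s['eef_pos'],s['q'])
E
```

```text
ball top [[0.47846388 0.34531184 0.152     ]]
[[0.5329 0.3919 0.06  ]
 [0.5307 0.2934 0.06  ]
 [0.4211 0.296  0.06  ]
 [0.425  0.3916 0.06  ]] [0.4774 0.3432 0.06  ]
0.0985 -91.3
0.1097 178.7
0.0957 87.6
0.1079 0.1
[0.62533508 0.18873285 0.12224921] [ 5.91172999e-01  3.69230449e-01 -1.33262050e-01  5.18717489e-05
 -1.06593278e+00 -6.17582186e-01]
```

Both views agree on the ball at (0.479, 0.345, 0.152), matching the given height geometry, and the box centre fits. I close the fingers and go to the ball's right side, tips at about 0.135.

```bash
python3 - <<'E'
from h import *
delta([.479,.300,.13],-91.4);delta([.479,.300,.0985],-91.4)
E
python3 -m inch '1 0 0.1 -0.03 0 0 0;1 -0.1 0.2 -0.03 0 0 0;1 -0.2 0.3 -0.03 0 0 0;1 -0.28 0.4 -0.03 0 0 0;1 -0.34 0.47 -0.03 0 0 0;1 -0.36 0.498 -0.03 0 0 0;1 -0.36 0.498 -0.03 0 0 0;1 -0.36 0.498 -0.03 0 0 0;1 -0.36 0.498 -0.03 0 0 0'
python3 - <<'E'
from h import *
delta([.479,.305,.0985],-91.4)
s=arm.get_state();f=arm.grab_frame('wrist');save('w16',f['img']);f=arm.grab_frame('scene');crop('s16',f['img'],310,460,240,390,4)
E
```

```text
shift [-0.3579  0.4973 -0.0263] turn [-0.0019  0.0013 -0.0019]
shift [-0.3578  0.4976  0.0787] turn [-0.0019  0.0013 -0.0019]
t: 28.95
eef_pos: [0.4795, 0.2998, 0.1299]
ee_rot: [-3.141, 0.0, -1.598]
force: [-0.1, 0.1, -0.3]
width: 0.0002
shift [-0.0172  0.0021  0.1046] turn [-0.0003  0.0002 -0.003 ]
```

View pics/s16.png

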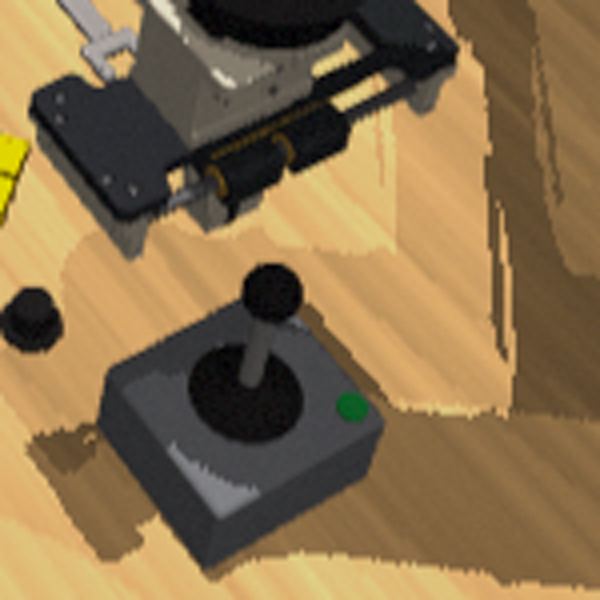

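The closed fingers are to the right of the ball at crop (270,292). I lower them and push in +y, checking the force.

```bash
python3 -m inch '1 0 0.002 0.04 0 0 0;1 0 0.002 0.08 0 0 0;1 0 0.002 0.104 0 0 0;1 0 0.002 0.104 0 0 0;1 -0.03 0.002 0.104 0 0 0;1 -0.06 0.002 0.104 0 0 0;1 -0.09 0.002 0.104 0 0 0;1 -0.12 0.002 0.104 0 0 0;1 -0.14 0.002 0.104 0 0 0;1 -0.14 0.002 0.104 0 0 0'
python3 - <<'E'
from h import *
f=arm.grab_frame('scene');crop('s17',f['img'],310,460,240,390,4)
E
```

```text
t: 30.05
eef_pos: [0.4795, 0.3438, 0.0985]
ee_rot: [-3.141, 0.001, -1.597]
force: [1.1, 0.1, -0.7]
width: 0.0006
```

View pics/s17.png

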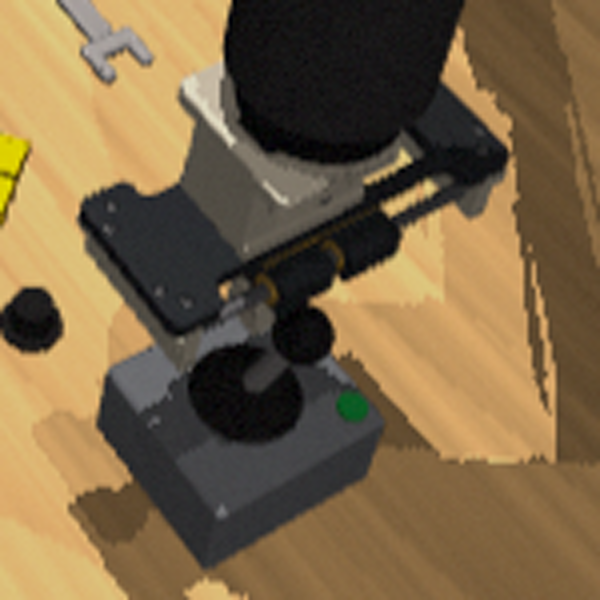

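```bash
python3 -m inch '1 -0.025 0 0 0 0 0;1 -0.05 0 0 0 0 0;1 -0.05 0 0 0 0 0;1 -0.05 0 0 0 0 0'
python3 -m inch '1 -0.006 0 0 0 0 0;1 -0.006 0 0 0 0 0;1 -0.006 0 0 0 0 0'
```

```text
t: 30.5
eef_pos: [0.4795, 0.3566, 0.0981]
ee_rot: [3.141, -0.001, -1.598]
force: [0.9, -4.0, -1.2]
width: 0.0003
t: 30.8
eef_pos: [0.4794, 0.3581, 0.098]
ee_rot: [3.141, -0.001, -1.598]
force: [0.3, -5.4, -3.8]
width: 0.0003
```

```bash
python3 - <<'E'
from h import *
s=arm.get_state();print(s['force'])
f=arm.grab_frame('scene');crop('s18',f['img'],310,460,240,390,4);save('scene18',f['img'])
u=np.array([0,0])
for t in (.36,.40,.45): print(t,proj(f,[.479,.345+.088*np.sin(t),.064+.088*np.cos(t)]).round(1))
E
```

```text
[ 0.27756793 -5.36585018 -3.78186598]
0.36 [[387.9 326.2]]
0.4 [[388.9 327.8]]
0.45 [[390.1 329.9]]
```

View pics/s18.png

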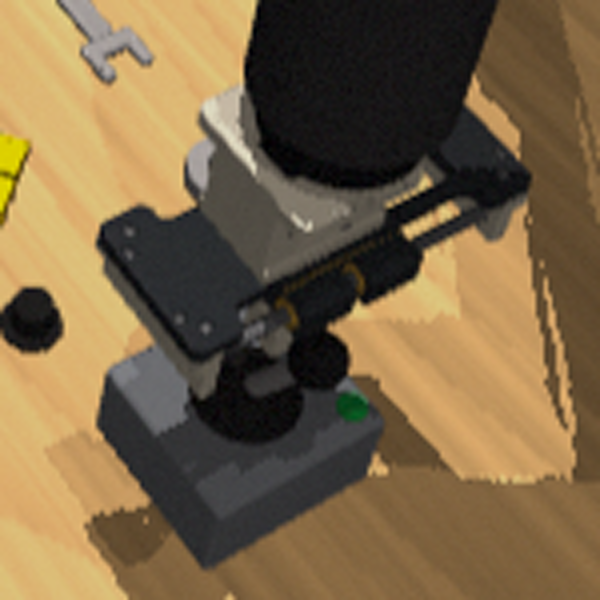

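View pics/scene18.png

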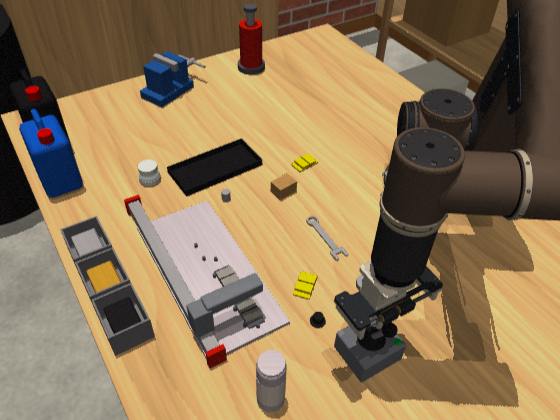

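The ball is at scene px (389.7,330), which matches 0.45 rad (expected (390.1,329.9)). Force is about 5 N and the head has run left over the pads. I hold for 2.4 s.

```bash
python3 -m inch '1 0 0 0 0 0 0;1 0 0 0 0 0 0;1 0 0 0 0 0 0;1 0 0 0 0 0 0;1 0 0 0 0 0 0;1 0 0 0 0 0 0;1 0 0 0 0 0 0;1 0 0 0 0 0 0;1 0 0 0 0 0 0;1 0 0 0 0 0 0;1 0 0 0 0 0 0;1 0 0 0 0 0 0'
python3 -m inch '1 0 0 0 0 0 0;1 0 0 0 0 0 0;1 0 0 0 0 0 0;1 0 0 0 0 0 0;1 0 0 0 0 0 0;1 0 0 0 0 0 0;1 0 0 0 0 0 0;1 0 0 0 0 0 0;1 0 0 0 0 0 0;1 0 0 0 0 0 0;1 0 0 0 0 0 0;1 0 0 0 0 0 0'
python3 - <<'E'
from h import *
f=arm.grab_frame('scene');crop('s19',f['img'],180,430,220,390,3)
E
```

```text
t: 32.05
eef_pos: [0.4794, 0.3581, 0.0981]
ee_rot: [3.141, -0.001, -1.598]
force: [-0.6, -5.7, -3.8]
width: 0.0005
t: 33.25
eef_pos: [0.4794, 0.3581, 0.0981]
ee_rot: [3.141, -0.001, -1.598]
force: [0.7, -5.6, -2.7]
width: 0.0003
```

View pics/s19.png

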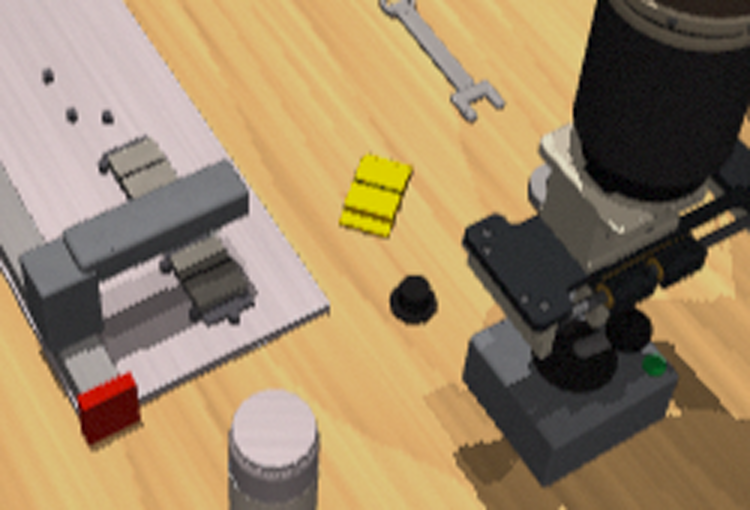

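The stick stayed fully over and the pads are still against their pins. I let it spring back.

```bash
python3 -m inch '1 0.05 0 0 0 0 0;1 0.1 0 0 0 0 0;1 0.15 0 0 0 0 0;1 0.2 0 0 0 0 0;1 0.25 0 0 0 0 0;1 0.25 0 0 0 0 0;1 0.25 0 0 0 0 0;1 0.25 0 -0.1 0 0 0;1 0.25 0 -0.2 0 0 0;1 0.25 0 -0.3 0 0 0;1 0.25 0 -0.3 0 0 0;1 0.25 0 -0.3 0 0 0'
python3 -m inch '0.35 0 0 0 0 0 0;0.35 0 0 0 0 0 0;0.35 0 0 0 0 0 0;0.35 0 0 0 0 0 0;0.35 0 0 0 0 0 0'
python3 - <<'E'
from h import *
f=arm.grab_frame('scene');crop('s20',f['img'],100,430,150,390,2.4)
s=arm.get_state();print(s['eef_pos'],s['force'])
delta([.6515,.133,.12],-91.4,s)
f=arm.grab_frame('top');crop('t20',f['img'],190,430,110,310,3)
E
```

```text
t: 34.5
eef_pos: [0.4781, 0.2849, 0.189]
ee_rot: [-3.141, 0.002, -1.597]
force: [0.5, -0.1, -0.4]
width: 0.0005
t: 35.0
eef_pos: [0.4778, 0.2841, 0.1882]
ee_rot: [3.141, -0.0, -1.598]
force: [0.1, -0.1, 0.0]
width: 0.0349
[0.47782251 0.28417883 0.18825417] [ 0.63412707 -0.14613682 -0.74457124]
shift [ 0.4882 -0.5923  0.2275] turn [ 0.0002 -0.0003 -0.0023]
```

View pics/s20.png

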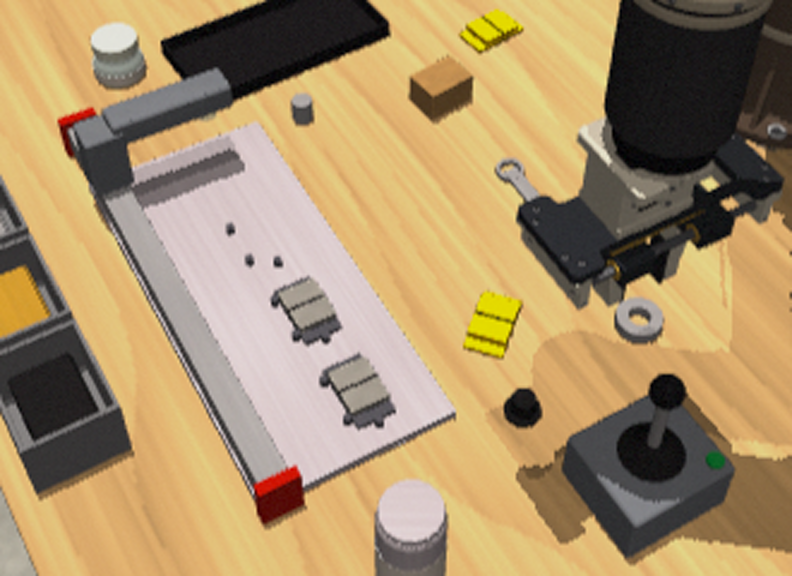

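View pics/t20.png

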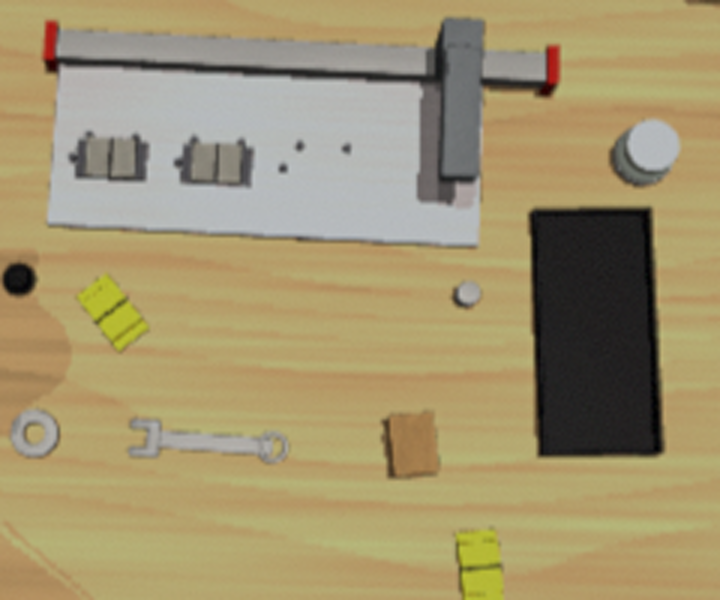

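The stick is upright again, the head is parked at the right, and both pads are still at their pins. I fetch pad A from bay 3.

```bash
python3 -m inch '0.35 0.1 -0.1 0 0 0 0;0.35 0.2 -0.22 0.05 0 0 0;0.35 0.3 -0.35 0.1 0 0 0;0.35 0.4 -0.48 0.16 0 0 0;0.35 0.47 -0.57 0.22 0 0 0;0.35 0.488 -0.592 0.228 0 0 0;0.35 0.488 -0.592 0.228 0 0 0;0.35 0.488 -0.592 0.228 0 0 0'
python3 - <<'E'
from h import *
s=arm.get_state();print(s['eef_pos'])
delta([.6515,.133,.03],-91.4,s);delta([.6515,.133,-.020],-91.4,s)
f=arm.grab_frame('wrist');save('w21',f['img'])
E
```

```text
t: 35.9
eef_pos: [0.6513, 0.1335, 0.1205]
ee_rot: [-3.141, 0.0, -1.598]
force: [0.6, -0.6, 0.0]
width: 0.0567
[0.65126196 0.13349151 0.12048623]
shift [ 0.0017 -0.0007  0.3016] turn [-0.0003  0.0001 -0.0023]
shift [ 0.0017 -0.0007  0.4683] turn [-0.0003  0.0001 -0.0023]
```

View pics/w21.png

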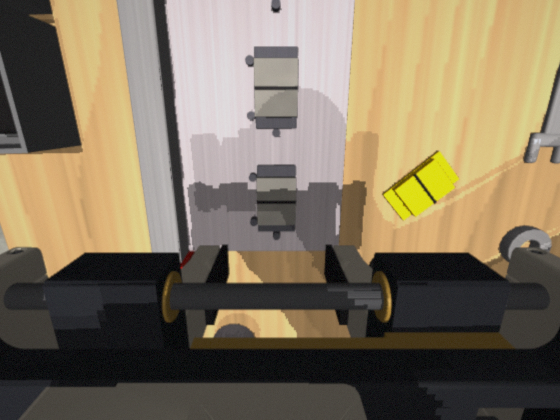

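Pad A is in line between the fingers at px (276,198) and pad B sits at (276,88). I descend and grip.

```bash
python3 -m inch '0.35 0 0 0.12 0 0 0;0.35 0 0 0.24 0 0 0;0.35 0 0 0.34 0 0 0;0.35 0 0 0.42 0 0 0;0.35 0 0 0.455 0 0 0;0.35 0 0 0.467 0 0 0;0.35 0 0 0.467 0 0 0;0.8 0 0 0.467 0 0 0;0.8 0 0 0.467 0 0 0;0.8 0 0 0.467 0 0 0;0.8 0 0 0.467 0 0 0;0.8 0 0 0.467 0 0 0' 25
python3 -m inch '0.8 0 0 -0.06 0 0 0;0.8 0 0 -0.14 0 0 0;0.8 0 0 -0.24 0 0 0;0.8 0 0 -0.36 0 0 0;0.8 0 0 -0.45 0 0 0;0.8 0 0 -0.45 0 0 0;0.8 0 0 -0.45 0 0 0'
python3 - <<'E'
from h import *
s=arm.get_state()
delta([.525,-.357,.11],-88.6,s)
f=arm.grab_frame('wrist');save('w22',f['img'])
E
```

```text
t: 37.15
eef_pos: [0.6519, 0.1334, -0.0189]
ee_rot: [-3.14, 0.001, -1.597]
force: [-1.0, 1.1, 6.7]
width: 0.0399
t: 37.85
eef_pos: [0.6513, 0.1332, 0.1153]
ee_rot: [-3.141, 0.001, -1.598]
force: [-0.6, 0.8, -2.5]
width: 0.0397
shift [1.6448 0.3764 0.0159] turn [-0.0006  0.0009 -0.0494]
```

View pics/w22.png

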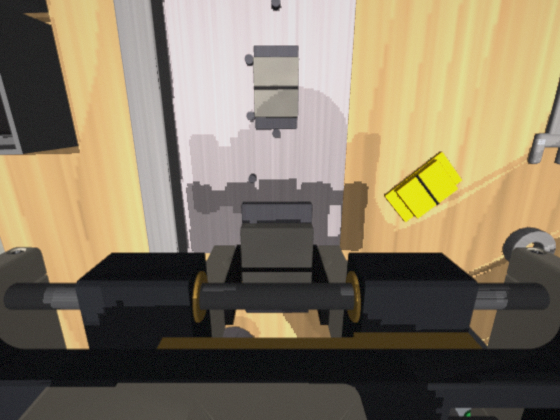

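Pad A is held. I carry it to the tray, high and clear of the scan head.

```bash
python3 -m inch '0.8 0.05 0.1 -0.05 0 0 0;0.8 0.15 0.2 -0.1 0 0 0;0.8 0.25 0.3 -0.1 0 0 0;0.8 0.35 0.4 -0.1 0 0 0;0.8 0.5 0.45 -0.1 0 0 0;0.8 0.65 0.45 -0.1 0 0 0;0.8 0.8 0.45 -0.1 0 0 0;0.8 0.9 0.42 -0.1 0 0 0;0.8 0.95 0.4 -0.1 0 0 0;0.8 0.95 0.4 -0.1 0 0 0'
python3 -m inch '0.8 0.1 0 0 0 0 0;0.8 0.25 0 0 0 0 0;0.8 0.4 0 0 0 0 0;0.8 0.5 0 0 0 0 -0.05;0.8 0.5 0 0 0 0 -0.05;0.8 0.5 0 0 0 0 -0.05;0.8 0.5 0 0 0 0 -0.05'
python3 - <<'E'
from h import *
s=arm.get_state()
delta([.525,-.357,.05],-88.6,s)
f=arm.grab_frame('wrist');T=wristT(s,f);save('w23',f['img'])
print(proj(f,[[.487,-.357,0.004],[.525,-.357,.004]],T))
E
```

```text
t: 38.9
eef_pos: [0.523, -0.1505, 0.1431]
ee_rot: [3.138, -0.0, -1.6]
force: [-0.4, -0.2, -1.9]
width: 0.0398
t: 39.6
eef_pos: [0.5194, -0.2975, 0.1442]
ee_rot: [3.14, 0.001, -1.545]
force: [-0.2, 0.9, -2.1]
width: 0.0395
shift [ 0.1991 -0.0139  0.3138] turn [0.0013 0.0006 0.0012]
[[307.15280904 138.50742736]
 [272.9746074  137.60330633]]
```

View pics/w23.png

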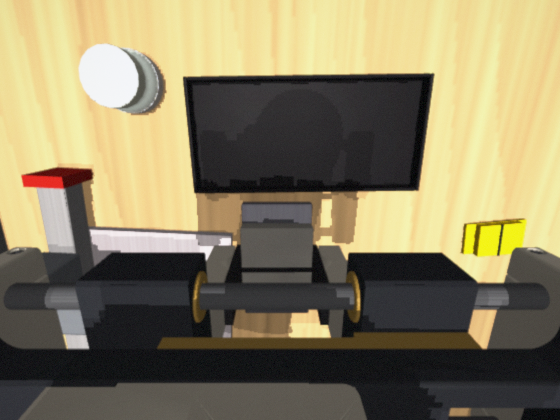

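The tray (px 185–432 × 75–191) is square to the tool, and its centre projects at (308,135), as measured. I go over the far half and lower.

```bash
python3 -m inch '0.8 0.1 -0.01 0 0 0 0;0.8 0.2 -0.013 0 0 0 0;0.8 0.2 -0.013 0.08 0 0 0;0.8 0.2 -0.013 0.18 0 0 0;0.8 0.2 -0.013 0.28 0 0 0;0.8 0.2 -0.013 0.38 0 0 0;0.8 0.2 -0.013 0.46 0 0 0;0.8 0.2 -0.013 0.5 0 0 0;0.8 0.2 -0.013 0.5 0 0 0;0.8 0.2 -0.013 0.5 0 0 0'
python3 - <<'E'
from h import *
s=arm.get_state()
delta([.525,-.357,-.027],-88.6,s)
f=arm.grab_frame('wrist');save('w24',f['img']);f=arm.grab_frame('scene');crop('s24',f['img'],120,320,80,240,4)
E
```

```text
t: 40.65
eef_pos: [0.5262, -0.3583, -0.0041]
ee_rot: [-3.141, -0.001, -1.544]
force: [0.8, -0.6, -1.8]
width: 0.0393
shift [-0.0043  0.0038  0.0764] turn [-0.0008 -0.0006  0.0021]
```

View pics/s24.png

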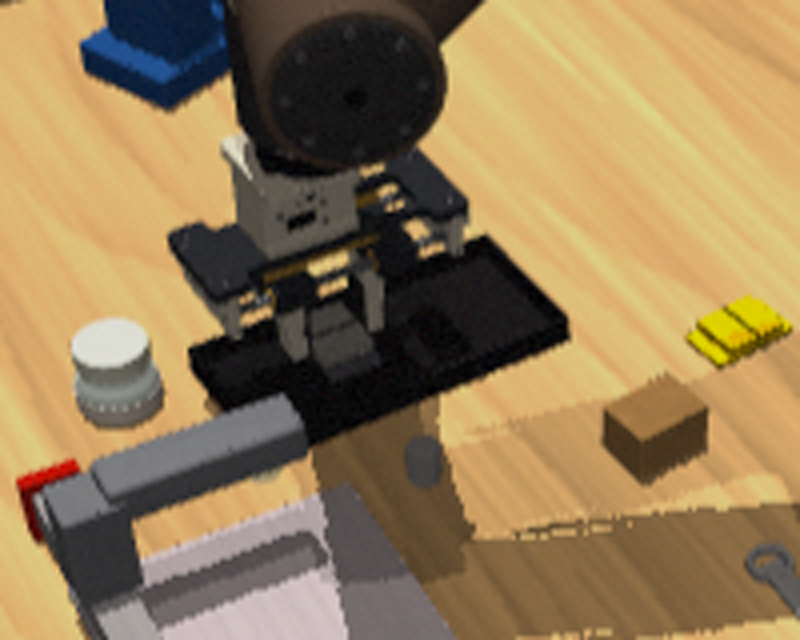

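View pics/w24.png

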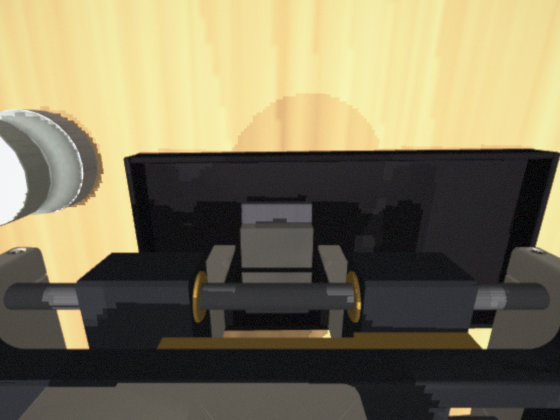

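Pad A is over the tray floor, level and clear of the walls. I lower it gently until contact.

```bash
python3 -m inch '0.8 -0.004 0 0.02 0 0 0;0.8 -0.004 0 0.04 0 0 0;0.8 -0.004 0 0.06 0 0 0;0.8 -0.004 0 0.07 0 0 0;0.8 -0.004 0 0.074 0 0 0;0.8 -0.004 0 0.074 0 0 0'
python3 -m inch '0.8 0 0 0.003 0 0 0;0.8 0 0 0.005 0 0 0;0.8 0 0 0.005 0 0 0'
```

```text
t: 41.35
eef_pos: [0.5248, -0.3571, -0.027]
ee_rot: [3.141, 0.0, -1.545]
force: [-1.8, 1.2, 4.0]
width: 0.0399
t: 41.65
eef_pos: [0.5249, -0.3572, -0.027]
ee_rot: [3.141, -0.0, -1.545]
force: [-6.1, 5.9, 16.7]
width: 0.0396
```

On the floor. Release, lift and go for pad B.

```bash
python3 -m inch '0.8 0 0 -0.004 0 0 0;0.55 0 0 -0.004 0 0 0;0.4 0 0 -0.004 0 0 0;0.4 0 0 -0.004 0 0 0;0.4 0 0 -0.004 0 0 0;0.4 0 0 -0.004 0 0 0;0.4 0 0 -0.1 0 0 0;0.4 0 0 -0.25 0 0 0;0.4 0 0 -0.4 0 0 0;0.4 0 0 -0.55 0 0 0;0.4 0 0 -0.6 0 0 0;0.4 0 0 -0.6 0 0 0'
python3 - <<'E'
from h import *
s=arm.get_state()
delta([.649,.0275,.13],-91.5,s)
f=arm.grab_frame('wrist');save('w25',f['img']);f=arm.grab_frame('scene');crop('s25',f['img'],120,320,80,340,2.3)
E
```

```text
t: 42.85
eef_pos: [0.527, -0.358, 0.155]
ee_rot: [-3.136, -0.003, -1.545]
force: [0.3, 0.8, -0.2]
width: 0.0523
shift [-1.2743 -0.4392  0.0825] turn [-0.0055 -0.0022  0.0497]
```

View pics/w25.png

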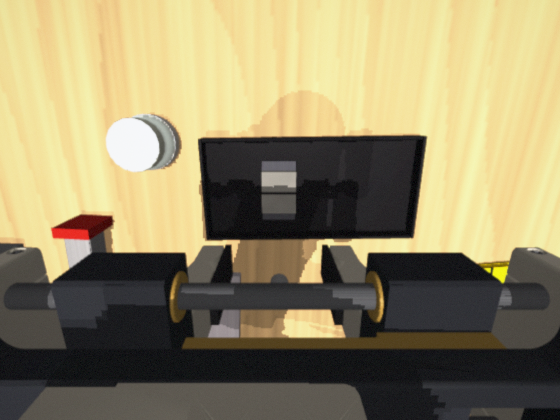

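View pics/s25.png

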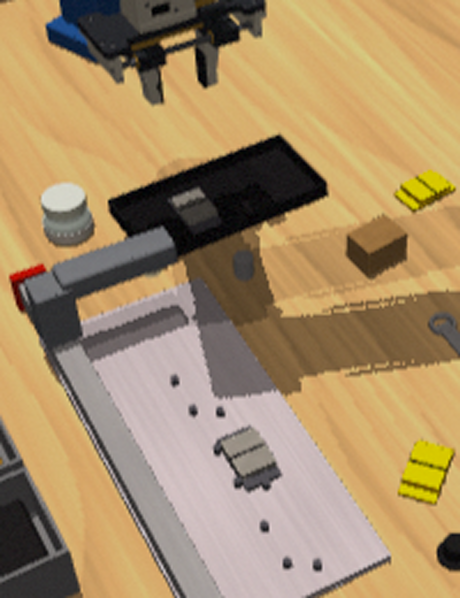

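Pad A lies flat in the tray at wrist px (279,190). Pad B is still in bay 2. I fetch it.

```bash
python3 -m inch '0.35 -0.1 0 0 0 0 0;0.35 -0.25 0 0 0 0 0;0.35 -0.4 0 0 0 0 0;0.35 -0.55 0 0 0 0 0;0.35 -0.7 -0.05 0 0 0 0;0.35 -0.85 -0.15 0 0 0 0;0.35 -0.97 -0.3 0 0 0 0;0.35 -1 -0.4 0 0 0 0;0.35 -1 -0.43 0 0 0 0;0.35 -1 -0.43 0 0 0 0'
python3 - <<'E'
from h import *
delta([.649,.0275,.11],-91.5)
E
```

```text
t: 43.95
eef_pos: [0.6465, -0.0534, 0.1482]
ee_rot: [3.137, -0.001, -1.544]
force: [0.3, 0.4, -0.3]
width: 0.0574
shift [-0.2693 -0.0161  0.1271] turn [ 0.0041 -0.0007  0.0503]
```

```bash
python3 -m inch '0.35 -0.12 -0.01 0.02 0 0 0.05;0.35 -0.23 -0.016 0.06 0 0 0.05;0.35 -0.269 -0.016 0.127 0 0 0.05;0.35 -0.269 -0.016 0.127 0 0 0.05;0.35 -0.269 -0.016 0.127 0 0 0.05;0.35 -0.269 -0.016 0.127 0 0 0.05'
python3 - <<'E'
from h import *
s=arm.get_state()
delta([.649,.0275,-.0185],-91.5,s)
f=arm.grab_frame('wrist');save('w26',f['img'])
E
```

```text
t: 44.55
eef_pos: [0.6492, 0.0257, 0.1138]
ee_rot: [-3.141, -0.0, -1.598]
force: [1.1, -0.2, -0.1]
width: 0.0571
shift [-0.0059  0.0009  0.4409] turn [-0.0004 -0.0002 -0.0014]
```

View pics/w26.png

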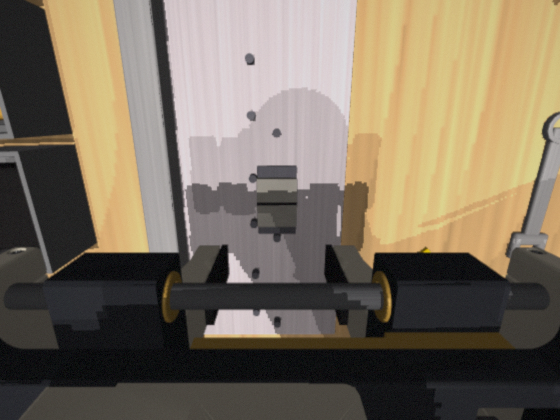

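Pad B is at px (277,199), centred. I descend, grip and lift.

```bash
python3 -m inch '0.35 -0.003 0 0.12 0 0 0;0.35 -0.003 0 0.24 0 0 0;0.35 -0.003 0 0.34 0 0 0;0.35 -0.003 0 0.4 0 0 0;0.35 -0.003 0 0.43 0 0 0;0.35 -0.003 0 0.438 0 0 0;0.35 -0.003 0 0.438 0 0 0;0.8 -0.003 0 0.438 0 0 0;0.8 -0.003 0 0.438 0 0 0;0.8 -0.003 0 0.438 0 0 0;0.8 -0.003 0 0.438 0 0 0;0.8 -0.003 0 0.438 0 0 0' 25
python3 -m inch '0.8 0 0 -0.06 0 0 0;0.8 0 0 -0.14 0 0 0;0.8 0 0 -0.24 0 0 0;0.8 0 0 -0.36 0 0 0;0.8 0 0 -0.5 0 0 0;0.8 0 0 -0.55 0 0 0;0.8 0 0 -0.55 0 0 0;0.8 0 0 -0.55 0 0 0'
python3 - <<'E'
from h import *
s=arm.get_state()
delta([.450,-.359,.145],-88.6,s)
f=arm.grab_frame('wrist');save('w27',f['img'])
E
```

```text
t: 45.8
eef_pos: [0.6493, 0.0278, -0.0173]
ee_rot: [-3.141, 0.0, -1.597]
force: [-3.1, 0.6, 6.2]
width: 0.0401
t: 46.6
eef_pos: [0.6488, 0.0278, 0.1464]
ee_rot: [3.141, 0.001, -1.598]
force: [-0.7, -0.3, -1.3]
width: 0.0397
shift [1.3069 0.6277 0.004 ] turn [ 0.0002  0.0005 -0.0492]
```

View pics/w27.png

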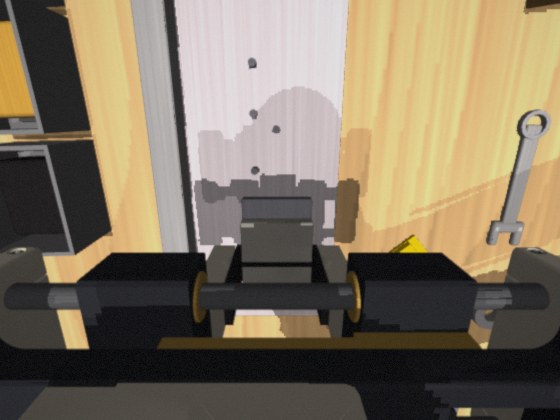

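```bash
python3 -m inch '0.8 0 0.15 0 0 0 0;0.8 0.05 0.3 0 0 0 0;0.8 0.15 0.42 0 0 0 0;0.8 0.28 0.52 0 0 0 0;0.8 0.42 0.6 0 0 0 0;0.8 0.56 0.62 0 0 0 0;0.8 0.7 0.62 0 0 0 0;0.8 0.85 0.62 0 0 0 0;0.8 0.95 0.62 0 0 0 0;0.8 1 0.62 0 0 0 0;0.8 1 0.62 0 0 0 0'
python3 -m inch '0.8 0.1 0 0 0 0 -0.05;0.8 0.2 0 0 0 0 -0.05;0.8 0.25 0 0 0 0 -0.05;0.8 0.25 0 0 0 0 -0.05;0.8 0.25 0 0 0 0 -0.05'
python3 - <<'E'
from h import *
s=arm.get_state()
delta([.450,-.359,-.004],-88.6,s);print(s['width'],s['eef_pos'])
f=arm.grab_frame('wrist');save('w28',f['img'])
E
```

```text
t: 47.75
eef_pos: [0.454, -0.2687, 0.1448]
ee_rot: [3.138, 0.001, -1.6]
force: [-0.7, 0.9, -1.2]
width: 0.0396
t: 48.25
eef_pos: [0.4528, -0.3415, 0.1459]
ee_rot: [3.14, 0.001, -1.546]
force: [-0.2, 1.2, -1.3]
width: 0.0398
shift [0.0587 0.0102 0.4996] turn [0.0013 0.0009 0.0004]
0.03977997016706007 [ 0.45283078 -0.34146401  0.14590445]
```

View pics/w28.png

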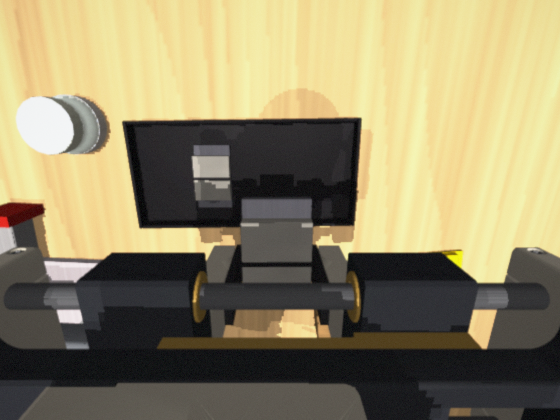

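Pad A at (211,178) leaves room, and pad B comes down at column 276 with clearance to A and the near wall. I lower it.

```bash
python3 -m inch '0.8 0.03 0.01 0 0 0 0;0.8 0.059 0.01 0 0 0 0;0.8 0.059 0.01 0.08 0 0 0;0.8 0.059 0.01 0.18 0 0 0;0.8 0.059 0.01 0.3 0 0 0;0.8 0.059 0.01 0.4 0 0 0;0.8 0.059 0.01 0.48 0 0 0;0.8 0.059 0.01 0.52 0 0 0;0.8 0.059 0.01 0.53 0 0 0;0.8 0.059 0.01 0.53 0 0 0;0.8 0.059 0.01 0.53 0 0 0'
python3 -m inch '0.8 0 0 0.015 0 0 0;0.8 0 0 0.03 0 0 0;0.8 0 0 0.036 0 0 0;0.8 0 0 0.036 0 0 0;0.8 0 0 0.036 0 0 0'
```

```text
t: 49.4
eef_pos: [0.4518, -0.3605, -0.0109]
ee_rot: [-3.14, -0.001, -1.545]
force: [0.6, -0.3, 0.4]
width: 0.0397
t: 49.9
eef_pos: [0.4507, -0.36, -0.023]
ee_rot: [3.141, -0.0, -1.545]
force: [0.6, 0.5, -1.9]
width: 0.0396
```

```bash
python3 -m inch '0.8 0 0 0.006 0 0 0;0.8 0 0 0.009 0 0 0;0.8 0 0 0.009 0 0 0'
python3 - <<'E'
from h import *
f=arm.grab_frame('scene');crop('s29',f['img'],150,300,110,220,5)
E
```

```text
t: 50.2
eef_pos: [0.4509, -0.36, -0.0253]
ee_rot: [-3.141, -0.0, -1.545]
force: [-0.1, 0.7, 4.0]
width: 0.0397
```

View pics/s29.png

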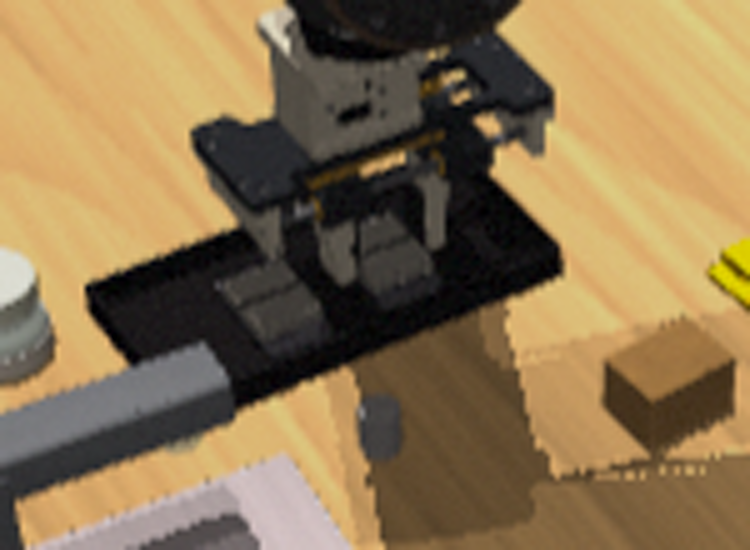

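The pad is on the floor beside A, with floor contact showing in the force. I open a little, to keep off pad A, and retreat up and away.

```bash
python3 -m inch '0.8 0 0 0 0 0 0;0.5 0 0 0 0 0 0;0.42 0 0 0 0 0 0;0.42 0 0 0 0 0 0;0.42 0 0 0 0 0 0;0.42 0 0 -0.08 0 0 0;0.42 0 0 -0.2 0 0 0;0.42 0 0 -0.35 0 0 0;0.42 0 0 -0.5 0 0 0;0.42 0 0 -0.6 0 0 0;0.42 0 0 -0.6 0 0 0'
python3 -m inch '0.42 -0.15 0 0 0 0 0;0.42 -0.3 0 0 0 0 0;0.42 -0.45 0 0 0 0 0;0.42 -0.6 0 0 0 0 0;0.42 -0.7 0 0 0 0 0;0.42 -0.7 0 0 0 0 0;0.42 -0.7 0 0 0 0 0'
python3 look.py w30 0.015
python3 - <<'E'
from h import *
f=arm.grab_frame('top');crop('t30',f['img'],190,430,110,310,3)
f=arm.grab_frame('scene');save('scene30',f['img'])
d=f['range_z'];T=np.linalg.inv(f['extrinsics']);vv,uu=np.mgrid[0:420,0:560]
w=np.stack([(uu-f['cx'])/f['fx']*d,-(vv-f['cy'])/f['fy']*d,-d],-1)@T[:3,:3].T+T[:3,3]
for c in((.525,-.357),(.4505,-.36)):
    m=(d>0)&(abs(w[...,0]-c[0])<.012)&(abs(w[...,1]-c[1])<.018); print('pad top z',c,m.sum(),np.median(w[m][:,2]).round(4),w[m][:,2].std().round(4))
m=(d>0)&(abs(w[...,0]-.40)<.01)&(abs(w[...,1]+.36)<.02);print('floor z',np.median(w[m][:,2]))
E
```

```text
t: 51.35
eef_pos: [0.4533, -0.3615, 0.1595]
ee_rot: [-3.134, -0.004, -1.545]
force: [-0.5, 1.1, -0.1]
width: 0.0506
t: 52.05
eef_pos: [0.4453, -0.1494, 0.154]
ee_rot: [3.141, 0.0, -1.543]
force: [-0.6, -0.7, 0.0]
width: 0.0508
t 52.05 [ 0.4453 -0.1494  0.154 ] [179.99   0.   -88.41]
[237.   21.5] 9868 ctr [ 0.4897 -0.3201] [(0.2518, -178.4), (0.0375, 96.7)]
[ 86.  165.5] 24582 ctr [ 0.6645 -0.1651] [(0.1817, -178.4), (0.181, 85.6)]
pad top z (0.525, -0.357) 72 0.0182 0.0023
pad top z (0.4505, -0.36) 60 0.0191 0.0026
floor z 0.0032508665676185267
```

View pics/t30.png

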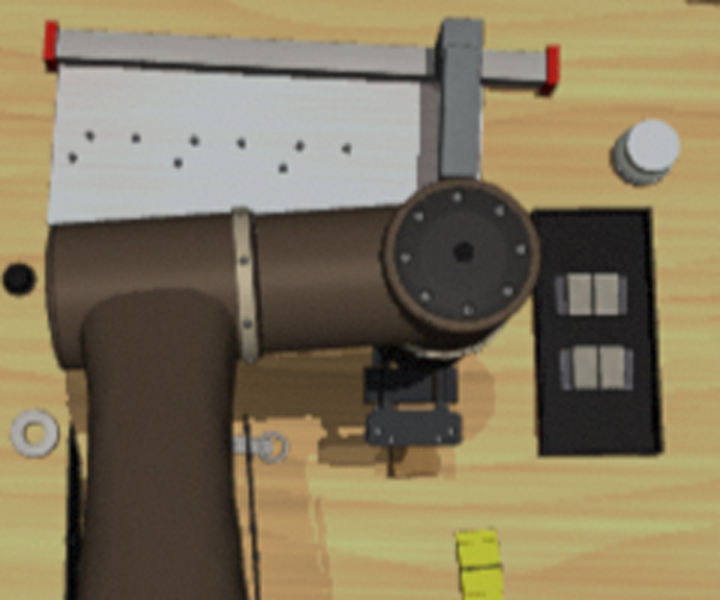

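View pics/scene30.png

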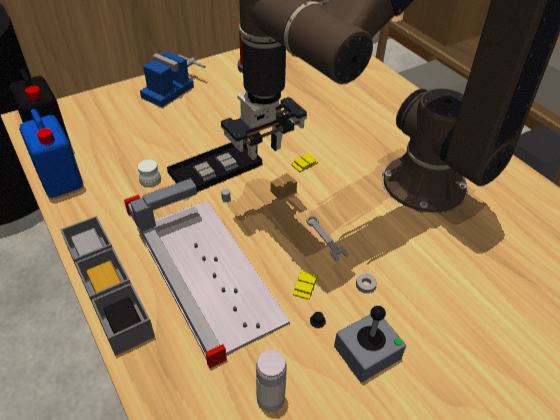

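Both pads lie flat in the tray, with lining tops at z 18–19 mm and the floor at 3 mm (15 mm thick). The stick is upright, the bystanders are where they were, and the robot touches nothing. No third grey pad is in either view, so I hand in.

```bash
python3 -c "
from station import arm
print(arm.job_done())"
```

```text
the job is handed in; nothing more can be done
None
```

The job is handed in at about 52 s of robot time; `job_done()` gives no verdict. Two grey pads were on the bench, and I left the yellow look-alikes alone. Both pads were seated by force contact against all three pins, in bays 2 and 3. The stick was then held against its left stop for about 2.4 s at 5 N and let go. Both pads now lie side by side in the tray.

**Last checks:**
- **Pads:** both lie flat, lining up, on the tray floor. Their tops read 18–19 mm and the floor 3 mm, which fits the 15 mm thickness.
- **Scanner and bench:** the stick is upright, the scan head is parked, and the bystanders look unmoved. The gripper is clear of everything.

**Checks that failed or disagreed:**
- **Finger length:** the fingers end about 37 mm short of the reported TCP. My first grasp therefore closed above the pad, and I corrected for the offset from then on.
- **Pad position in the bays:** measuring the linings by colour mask was too coarse to confirm 3 mm. I relied on the contact forces and a close wrist picture showing both pads against their pins.

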